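Sweep silver offcuts into the clip-in scrap cassette and unclip it

TASK

With the brush, sweep the three silver offcuts along the sorting tray's channel into the scrap cassette clipped in at its end, without touching them with the fingers or spilling any, then lay the brush back on the bench, clear of the tray. Then squeeze the cassette's two side catches together to unclip it, lift it straight out with the offcuts in it and finish while holding it, level and still, by the squeezed catches, its bottom more than 10 cm above the bench. Leave the other things on the bench where they are.

Things in the scene. Friction and masses are not known exactly. Their poses are not given: they have to be found in the camera images.
- tray: sorting tray, fixed: wooden foot board 100 (x) x 200 (y) x 5 mm carrying a wooden block 60 mm wide with a straight metal channel along its y axis; at its +y end, on the robot's right, a bay holds the scrap cassette. Origin: underside, on the channel's middle line; z up, +y points from the channel to the cassette. A lamp stand rises close behind and left of the robot
- channel_mouth (a point): middle of the channel floor at its open end, tray (0, 25, 36) mm; axes as the tray's. From here the channel runs 115 mm towards -y: floor 36 mm above the bench, 41 mm wide between side rims 3 mm thick that rise 5 mm above the floor (z = 41 mm); a like rim closes the -y end. Offcuts pushed over the open end drop into the cassette
- bay (a point): middle of the bay floor, tray (0, 61, 5) mm. Two black steel keepers at x = +-31.5 to +-42 mm, within 15 mm of the bay's middle in y, tops 36 mm above the bench, overhang the barbs of the catches and so hold the cassette down
- cassette: scrap cassette, origin at the centre of its underside, axes as the tray's: open metal box 46 (x) x 70 (y) mm, floor 2.5, walls 2 mm, 31 mm high at the sides, 38 at the far (+y) end, 28.5 at the mouth beside the channel's end; about 0.17 kg empty. It stands in the bay (inside from tray y = 28 to 94 mm) and lifts straight up once unclipped
- cassette_centre (a point): middle of the cassette, 17 mm above its underside; axes as the tray's
- catch_tabs (a point): point midway between the two catches' thumb tabs at grip height, 42 mm above the cassette's underside (47 above the bench when clipped in); axes as the tray's. Tabs: steel plates 20 mm wide (y), tops 56 mm above the bench, leaning out: 67 mm over their outer faces here, 52 squeezed. Squeeze along x, fingertips 37 mm or more above the bench, over the keepers
- catch_a (a joint): catch on the cassette's -x side, hinged at the foot: 0 latched (leaning out), 0.19 rad squeezed upright to its stop, free of the keeper from about 0.13. A push of 3 N at the tab starts it, 6 N brings it to the stop, and it springs back; a grip of 20 to 40 N on both tabs carries the cassette
- catch_b (a joint): catch on the cassette's +x side: likewise
- bar_centre (a point): middle of a silver offcut, a piece of bar 12 x 16 mm, 13 high, about 26 g, lying in the channel
- stub_centre (a point): middle of a silver offcut, a squarish stub 13 x 13 mm, 15 high, about 26 g, standing in the channel
- sprue_centre (a point): middle of a silver offcut, a cut sprue: 14 x 14 mm foot with a 9 mm neck on it, 14 high, about 20 g, standing in the channel
- brush: wooden brush with stiff brass bristles, lying bristles down: 205 mm long (y), 18 wide (x), 25 high, 50 g; origin at the centre of its underside. Bristle head from y = -102 to -34 mm, 16 wide, 0 to 14 mm high. Being wider than the channel it sweeps with its underside just above the channel's rims; past the mouth, the catches' tabs begin 26 mm farther on
- brush_centre (a point): middle of the brush, 12.5 mm above its underside. Its wooden back, 14 to 25 mm above the underside and up to 18 mm wide, runs the whole length; the handle is its +y part (a small foot under y = 94 to 98 mm keeps it level). Take it across the handle at y = +10 to +30 mm; balance point about y = -20 mm
- black_jar: black screw-lid jar, 40 mm across, 34 high; leave it alone. Origin: centre of its underside
- yellow_jar: jar with a ribbed white lid, 35 mm across, 30 high; leave it alone. Origin: centre of its underside
- stone_tin: flat round tin, 63 mm across, 21 high; leave it alone. Origin: centre of its underside
- offcut_bar: the same offcut (bar), origin at the centre of its underside
- offcut_stub: the same offcut (stub), origin at the centre of its underside
- offcut_sprue: the same offcut (sprue), origin at the centre of its underside

How it is judged:
By the outcome, as a careful person would: the job done as asked, in the order asked, and still so for the second after the job is handed in, while the arm keeps its last pose, push and grip.
It also fails if it takes over 56 s, if anything falls off the work surface, if the arm or the gripper's body presses on something with over 40 N, if the wrist force passes 120 N, or if a joint passes its speed limit or range.

ROBOT

A 7-joint arm with a two-finger parallel gripper is mounted at the origin on the work surface; the furniture and walls round the work are solid. World frame = base frame: x ahead of the robot, y to its left, z up, the work surface at z = 0. Lengths are in m, angles in rad, forces in N, time in s.
With the tool pointing down it reaches from about 0.35 to 0.9 m from the base axis. Payload 8.1 kg.
Tool frame: the origin (TCP) lies between the finger pads; the fingertips stand 8 mm ahead of it and the grasp point (between the pads) lies 11 mm behind it; z points along the fingers, x is the direction in which the jaws open and shut, and the axes are right-handed (so a half turn about z gives the same grasp; the last joint's range is limited). The gripper opens to 92 mm and grips with 3 to 60 N. Pads are 19 mm wide; open, the fingers measure 130 mm over their backs; the gripper's body (75 mm by 190 mm) begins 47 mm behind the grasp point.
Start: joints at [0.666, 0.434, 0.025, 1.573, -0.012, 1.134, -0.075], TCP at [0.449, -0.435, 0.235] pointing down, gripper open.
Joint ranges: [-2.62, 2.62], [-0.44, 2.09], [-1.27, 1.32], [0.08, 2.57], [-1.32, 4.46], [0.12, 2], [-2.74, 2.74]. Speed limits (rad/s): [2.22, 2.22, 3.01, 3.01, 3.14, 3.14, 3.14].

INTERFACE

Orientations are given as a rotation vector (axis times angle).
In Python, from bench import arm gives the robot as it stands.
- The arm moves only by the tool servo_tool, never from a script. Its argument "targets" is a list of rows, each an object of numbers: "tx", "ty", "tz": the shift along the tool's x, y, z in mm; "yaw": the turn about the tool's z in units of 5 degrees (1.0 is 5 degrees); "hand": the closure, from 0 (fully open) to 1 (shut). A call has 1 to 8 rows; each row shifts and turns the commanded pose from where the row before left it, along the tool's axes as they then stand; what a row does not reach is not made up. A row lasts 1/10 s, in which the tool goes at most 50 mm and 8.59 degrees, less where a joint would pass 70% of its speed; a pose out of reach is approached as far as the arm can. A call is refused whole if a number of a shift passes 50 or a number of a turn 1, either way. A call with a gripper value outside its range is refused whole. The fingers move at their own pace and stop on an object; the grip force is fixed at half the most. Time passes only in rows, so rows that do not move let the fingers close. It gives the time, the measured TCP pose, the force and the opening at its end, in the units of the state.
- arm.get_state(): the state, without advancing time (a new reading comes with each control period).
- arm.grab_frame(name): name is "scene" or "top" or "wrist"; returns the picture (480x640x3 uint8, red, green, blue); there is no depth.
- arm.camera_info(name): a dict with "camera_matrix" (3x3 intrinsics, pixels), "pose" (4x4, takes a point from camera to world coordinates). Camera axes: x right, y down, z forward; pixel columns grow to the right and rows downward; lengths in m; the calibration is good to about 2 mm. The wrist camera is an equidistant fisheye: a pixel r from the principal point sees the ray r / f radians off the axis. A picture is of the moment at which its call begins: read the wrist's pose just before it. camera_info takes no time and is no camera call; for the wrist camera it gives the pose at the moment of the call.
- arm.sign_off(): hands the job in, once; it reports no verdict.
Trained networks look in the newest picture that a camera, given by its name, has taken for a name from the list of things; names that differ only in an ending like _2 or _b are one class to them, and where a whole thing is asked for, a point or a joint stands for the part that bears it (a point fixed in the world has none). Each returns a list of dicts, best first, with "score" (0 to 1); they miss things now and then, are a little off and sometimes report something else, mostly with a low value. They report only what shows in the picture. A call takes as long as a camera call.
- arm.recognise(camera, query): "position" ([x, y, z] in m, in world coordinates, good to about 4 mm: the middle of the surface that is visible of it).
The state is a dict: "t": time; "q": joint angles; "joint_velocities": joint speeds; "tau": joint torques, N m; "position": TCP position; "orientation": TCP orientation; "contact_force": force on the tool from outside, world axes, zero at the start; "ft_torque": the same for the moment, N m; "width": finger opening in m.
Only numpy, scipy, OpenCV 4.12 (cv2) and the standard library are available. Lean on these libraries where they do the work, as an engineer would, in place of code of your own. Each camera call takes 0.05 s, during which the arm holds its last target.

## Working session

There is one attempt and no reset: what is moved stays moved. The work goes in short steps, Python scripts to look and compute and a tool call to move; the robot and the scene stay as the last step left them, time stands still between calls to the robot, and variables do not carry over. Pictures are saved under pics/ and viewed, and the job is handed in when it is done.

Besides the shell and the picture viewer there is one more tool, called after "Call:" as name(argument=value, ...) on one line, values as JSON. servo_tool: Moves the arm, as the interface text tells. Its arguments: {"type":"object","properties":{"targets":{"type":"array"}},"required":["targets"]}

```bash
ls; mkdir -p pics; python3 - <<'E'
from bench import arm
import cv2
s=arm.get_state();print(s)
for n in ["scene","top","wrist"]:
    i=arm.camera_info(n);print(n,i)
    f=arm.grab_frame(n);cv2.imwrite(f"pics/{n}0.png",f[...,::-1])
E
```

```text
pics
{'t': 0.0, 'q': array([ 0.66638134,  0.43518771,  0.02498021,  1.57408411, -0.01159108,
        1.13398189, -0.07511113]), 'joint_velocities': array([ 1.41900996e-03,  7.80947953e-05, -1.30047761e-03,  8.04194455e-04,
        1.72813432e-04,  1.65794922e-03, -5.08372563e-04]), 'tau': array([-2.91442157e-04, -6.67843008e+01,  9.84695703e-01, -3.14458466e+01,
       -6.05820143e-02,  4.27789532e-02,  2.54177858e-04]), 'position': array([ 0.44874487, -0.43433431,  0.23397197]), 'orientation': array([-2.91177676e+00,  1.17833146e+00,  2.28437179e-03]), 'contact_force': array([ 0.32445019, -0.34844582,  0.0519687 ]), 'ft_torque': array([ 0.12252028,  0.0140498 , -0.02190781]), 'width': 0.09198220153606525}
scene {'camera_matrix': array([[584.62128298,   0.        , 321.55921077],
       [  0.        , 584.62128298, 238.34543728],
       [  0.        ,   0.        ,   1.        ]]), 'pose': array([[-0.66163131, -0.52954826,  0.53086971,  0.12899406],
       [-0.74982546,  0.46498785, -0.47068893,  0.34486802],
       [ 0.00240454, -0.70948216, -0.70471929,  0.66765068],
       [ 0.   
[... 212 characters left out ...]
.        ]]), 'pose': array([[ 0.0185127 , -0.98875033,  0.14842525,  0.47080629],
       [-0.99970007, -0.02068573, -0.01311013, -0.05266742],
       [ 0.01603293, -0.14813803, -0.98883672,  0.96857211],
       [ 0.        ,  0.        ,  0.        ,  1.        ]])}
wrist {'camera_matrix': array([[371.64829954,   0.        , 318.33784787],
       [  0.        , 371.64829954, 236.83590791],
       [  0.        ,   0.        ,   1.        ]]), 'pose': array([[ 0.71899451, -0.67073237, -0.18211254,  0.49695289],
       [-0.69501358, -0.6945266 , -0.18598099, -0.38416554],
       [-0.00173853,  0.26029   , -0.96552892,  0.38414066],
       [ 0.        ,  0.        ,  0.        ,  1.        ]])}
```

View pics/scene0.png

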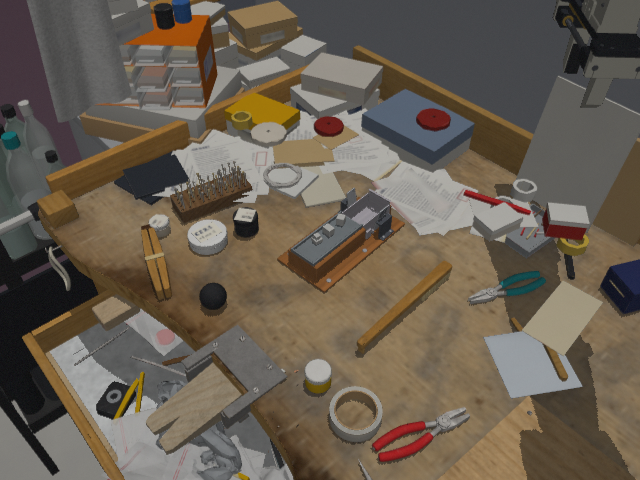

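View pics/top0.png

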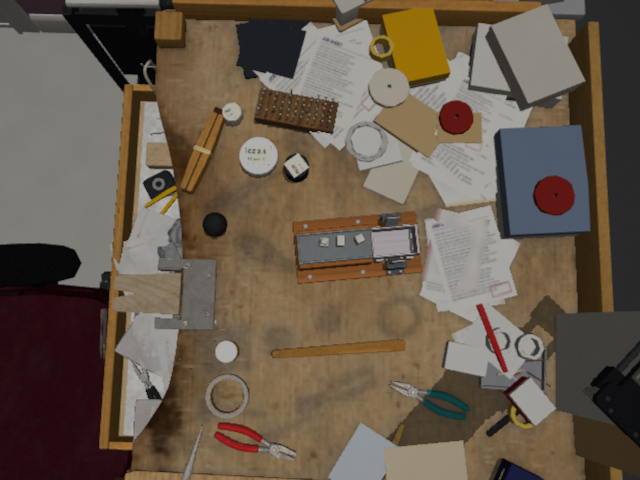

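View pics/wrist0.png

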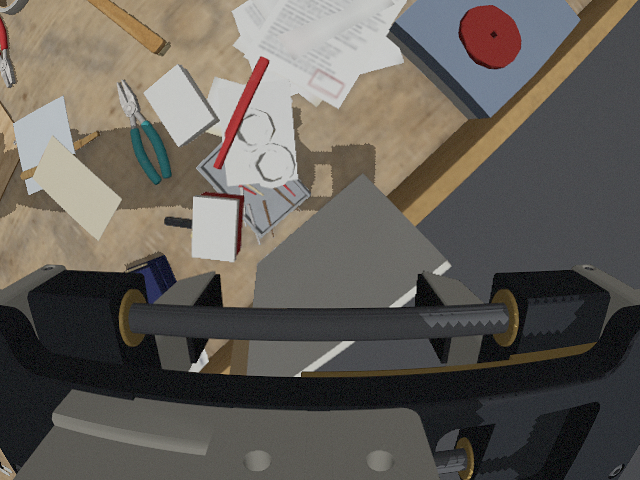

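```bash
python3 - <<'E'
from bench import arm
import cv2
f=cv2.imread("pics/top0.png")
c=f[200:370,260:440];cv2.imwrite("pics/topz.png",cv2.resize(c,None,fx=4.2,fy=3.5,interpolation=cv2.INTER_CUBIC))
f=cv2.imread("pics/scene0.png")
c=f[180:360,270:470];cv2.imwrite("pics/scz.png",cv2.resize(c,None,fx=4,fy=3.3,interpolation=cv2.INTER_CUBIC))
for cam in ["top","scene"]:
  for n in ["channel_mouth","bay","cassette_centre","catch_tabs","bar_centre","stub_centre","sprue_centre","brush_centre","brush"]:
    r=arm.recognise(cam,n); print(cam,n,[(x['position'].__class__ and [round(float(v),4) for v in x['position']],round(x['score'],2)) for x in r[:2]])
E
```

```text
top channel_mouth [([0.6002, -0.1007, 0.0222], 0.61)]
top bay [([0.5899, -0.1034, 0.0242], 0.65)]
top cassette_centre [([0.6128, -0.1828, 0.0045], 0.67)]
top catch_tabs [([0.6189, -0.1795, 0.004], 0.7), ([0.599, -0.0991, 0.0196], 0.29)]
top bar_centre [([0.6081, -0.0937, 0.0522], 0.51)]
top stub_centre [([0.6142, -0.1191, 0.0539], 0.49)]
top sprue_centre [([0.6091, -0.0727, 0.0442], 0.67)]
top brush_centre [([0.443, -0.0988, 0.0276], 0.77), ([0.6149, -0.12, 0.0518], 0.34)]
top brush [([0.4413, -0.1064, 0.0244], 0.94), ([0.6057, -0.1268, 0.048], 0.74)]
scene channel_mouth [([0.5766, -0.0832, 0.0263], 0.73)]
scene bay [([0.5757, -0.0847, 0.0249], 0.6)]
scene cassette_centre [([0.6261, -0.1844, 0.0271], 0.58), ([0.6059, -0.0621, 0.0439], 0.23)]
scene catch_tabs [([0.6232, -0.1838, 0.0241], 0.83), ([0.4412, -0.1006, 0.0247], 0.23)]
scene bar_centre [([0.6053, -0.09, 0.0477], 0.64), ([0.6256, -0.1846, 0.0273], 0.61)]
scene stub_centre [([0.6118, -0.1194, 0.0494], 0.61)]
scene sprue_centre []
scene brush_centre [([0.4414, -0.0989, 0.0258], 0.81)]
scene brush [([0.4402, -0.1022, 0.0257], 0.75)]
```

View pics/topz.png

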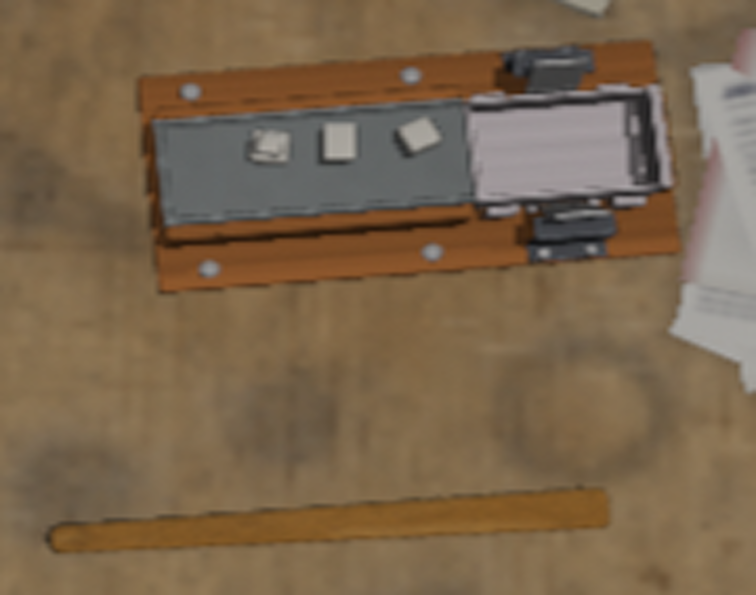

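View pics/scz.png

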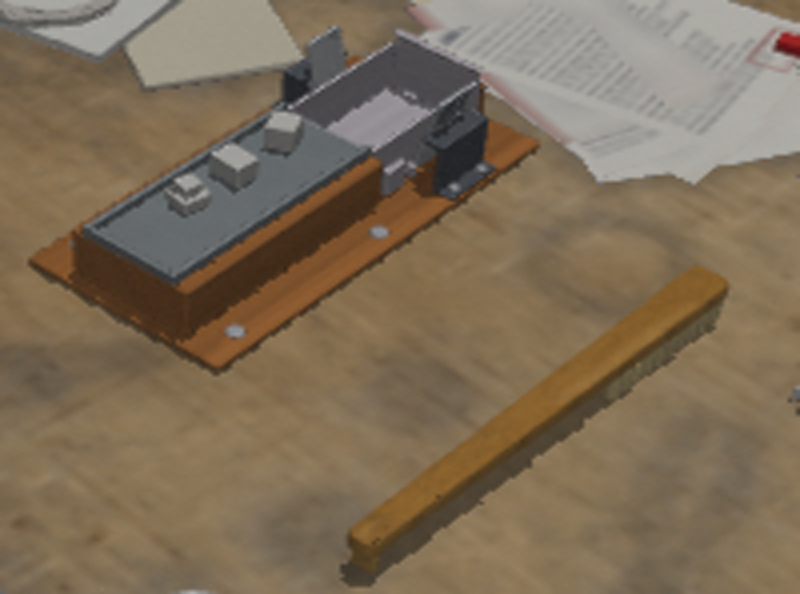

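```bash
cat > h.py <<'E'
import numpy as np
from scipy.spatial.transform import Rotation as R
def ray(ci,u,v,z):
    K=ci['camera_matrix'];P=ci['pose']
    d=P[:3,:3]@np.array([(u-K[0,2])/K[0,0],(v-K[1,2])/K[1,1],1]);o=P[:3,3]
    return o+d*(z-o[2])/d[2]
E
python3 - <<'E'
from bench import arm
from h import *
T=arm.camera_info("top");S=arm.camera_info("scene")
def t(u,v,z): return ray(T,260+u/4.2,200+v/3.5,z)
def s(u,v,z): return ray(S,270+u/4,180+v/3.3,z)
from scipy.optimize import least_squares
def fit(P,W):
    P=np.array(P);W=np.array(W)[:,:2]
    f=lambda p:(np.c_[np.cos(p[2])*P[:,0]-np.sin(p[2])*P[:,1]+p[0],np.sin(p[2])*P[:,0]+np.cos(p[2])*P[:,1]+p[1]]-W).ravel()
    r=least_squares(f,[0.6,-.1,3.1]);return r.x,np.round(r.fun.reshape(-1,2)*1000,1)
# tray: image top = world +x = tray -x ; image left = tray -y
a=fit([(-.05,-.1),(-.05,.1),(.05,.1),(.05,-.1)],[t(140,76,.005),t(652,41,.005),t(680,250,.005),t(158,291,.005)])
print("top foot",a)
b=fit([(-.0235,-.093),(-.0235,.025),(.0235,.025),(.0235,-.093)],[t(152,122,.041),t(468,99,.041),t(474,205,.041),t(165,226,.041)])
print("top channel",b)
c=fit([(-.05,-.1),(.05,.1),(.05,-.1)],[s(30,262,.005),s(540,147,.005),s(218,369,.005)])
print("scene foot",c)
for n,(l,r) in dict(top=(t(50,538,.025),t(607,507,.025)),).items(): print(n,l,r,np.linalg.norm(r-l),(l+r)/2,np.degrees(np.arctan2(*(l-r)[1::-1])))
l=s(352,541,.025);r=s(712,280,.025)
print('scene',l,r,np.linalg.norm(r-l),(l+r)/2,np.degrees(np.arctan2(*(l-r)[1::-1])))
st=arm.get_state();M=R.from_rotvec(st['orientation']).as_matrix();print(M.round(4),st['t'],st['position'])
E
```

```text
top foot (array([ 0.60542723, -0.12373859,  3.24889551]), array([[ 0.4,  1.3],
       [ 1.1, -0.4],
       [-1.3, -0.9],
       [-0.1, -0.1]]))
top channel (array([ 0.60358738, -0.12060376,  3.24509546]), array([[ 0.3,  0.8],
       [-0.3, -0.1],
       [ 0.3, -2.5],
       [-0.3,  1.8]]))
scene foot (array([ 0.60067158, -0.11975901,  3.2480139 ]), array([[ 1.2,  0.7],
       [-0. , -2.1],
       [-1.2,  1.4]]))
top [0.43494613 0.00657738 0.025     ] [ 0.45197542 -0.19653949  0.025     ] 0.20382949069657302 [ 0.44346078 -0.09498106  0.025     ] 94.79246164821807
scene [0.43305079 0.01035835 0.025     ] [ 0.4464668  -0.18905492  0.025     ] 0.1998640558211337 [ 0.4397588  -0.08934828  0.025     ] 93.84890968960242
[[ 7.186e-01 -6.955e-01  1.000e-04]
 [-6.955e-01 -7.186e-01 -1.000e-04]
 [ 1.000e-04  0.000e+00 -1.000e+00]] 1.05 [ 0.44916074 -0.43467728  0.23475685]
```

Call:
servo_tool(targets=[{"tx": -32, "ty": -32, "tz": 10}, {"tx": -32, "ty": -32, "tz": 10}, {"tx": -32, "ty": -32, "tz": 10}, {"tx": -32, "ty": -32, "tz": 10}, {"tx": -32, "ty": -32, "tz": 10}, {"tx": -32, "ty": -32, "tz": 10}, {"tx": -32, "ty": -32, "tz": 10}, {"tx": -32, "ty": -32, "tz": 10}])

```text
validation failed for argument at $.ta...
```

Call:
servo_tool(targets=[{"yaw": -1}, {"yaw": -1}, {"yaw": -1}, {"yaw": -1}, {"yaw": -1}, {"yaw": -1}, {"yaw": -1}, {"yaw": -1}])

```text
validation failed for argument at $.ta...
```

Call:
servo_tool(targets=[{"yaw": -1}, {"yaw": -0.7}, {}, {}])

```text
validation failed for argument at $.ta...
```

```bash
cat >> h.py <<'E'
def st(arm):
    s=arm.get_state();M=R.from_rotvec(s['orientation']).as_matrix()
    print('t %.2f'%s['t'],'pos',s['position'].round(4),'xang %.2f'%np.degrees(np.arctan2(M[1,0],M[0,0])),'z',M[:,2].round(3),'F',s['contact_force'].round(1),'w %.4f'%s['width'],'q',s['q'].round(2))
    return s,M
def wray(ci,u,v,z):
    K=ci['camera_matrix'];P=ci['pose'];a=np.array([u-K[0,2],v-K[1,2]])/K[0,0];r=np.hypot(*a)
    d=np.r_[a/r*np.sin(r),np.cos(r)];d=P[:3,:3]@d;o=P[:3,3]
    return o+d*(z-o[2])/d[2]
def go(M,p,target):
    d=M.T@(np.array(target)-p)*1000
    print('tool move mm',d.round(1))
E
python3 - <<'E'
from bench import arm
from h import *
import cv2,pickle
s,M=st(arm)
ci=arm.camera_info("wrist");f=arm.grab_frame("wrist");cv2.imwrite("pics/w1.png",f[...,::-1]);pickle.dump(ci,open("w1.pkl","wb"))
for n in ["brush_centre","catch_tabs","cassette_centre","stub_centre"]:
    r=arm.recognise("wrist",n); print(n,[([round(float(v),4) for v in x['position']],round(x['score'],2)) for x in r[:2]])
E
```

```text
t 1.05 pos [ 0.4492 -0.4347  0.2348] xang -44.06 z [ 0. -0. -1.] F [-0.3 -0.1 -0.4] w 0.0918 q [ 0.67  0.43  0.02  1.57 -0.01  1.13 -0.08]
brush_centre [([0.4513, -0.1544, 0.0239], 0.65)]
catch_tabs []
cassette_centre []
stub_centre []
```

View pics/w1.png

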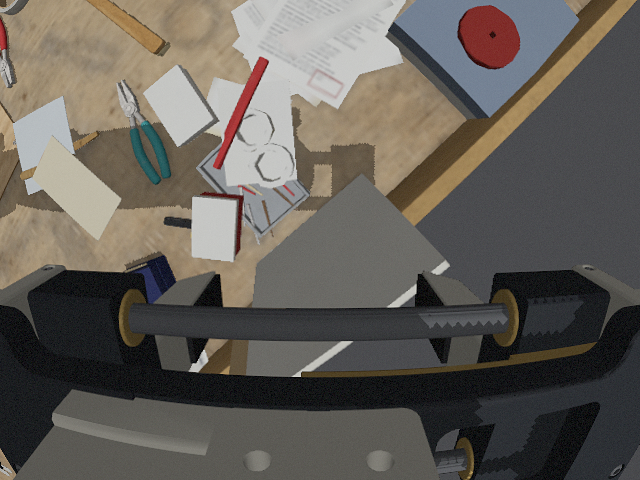

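Call:
servo_tool(targets=[{"tx": -32, "ty": -32, "tz": 10, "yaw": 0, "hand": 0}, {"tx": -32, "ty": -32, "tz": 10, "yaw": 0, "hand": 0}, {"tx": -32, "ty": -32, "tz": 10, "yaw": 0, "hand": 0}, {"tx": -32, "ty": -32, "tz": 10, "yaw": 0, "hand": 0}, {"tx": -32, "ty": -32, "tz": 10, "yaw": 0, "hand": 0}, {"tx": -32, "ty": -32, "tz": 10, "yaw": 0, "hand": 0}, {"tx": -32, "ty": -32, "tz": 10, "yaw": 0, "hand": 0}, {"tx": -32, "ty": -32, "tz": 10, "yaw": 0, "hand": 0}])

```text
t: 2.1
position: [0.4431, -0.071, 0.1547]
orientation: [-2.912, 1.179, -0.002]
contact_force: [0.8, 0.1, 0.5]
width: 0.0921
```

Call:
servo_tool(targets=[{"tx": 0, "ty": 0, "tz": 0, "yaw": -1, "hand": 0}, {"tx": 0, "ty": 0, "tz": 0, "yaw": -1, "hand": 0}, {"tx": 0, "ty": 0, "tz": 0, "yaw": -1, "hand": 0}, {"tx": 0, "ty": 0, "tz": 0, "yaw": -1, "hand": 0}, {"tx": 0, "ty": 0, "tz": 0, "yaw": -1, "hand": 0}, {"tx": 0, "ty": 0, "tz": 0, "yaw": -1, "hand": 0}, {"tx": 0, "ty": 0, "tz": 0, "yaw": -1, "hand": 0}, {"tx": 0, "ty": 0, "tz": 0, "yaw": -1, "hand": 0}])

```text
t: 2.9
position: [0.4434, -0.0727, 0.1549]
orientation: [3.14, -0.106, 0.001]
contact_force: [-0.3, 0.1, 0.1]
width: 0.0916
```

Call:
servo_tool(targets=[{"tx": 0, "ty": 0, "tz": 0, "yaw": -1, "hand": 0}, {"tx": 0, "ty": 0, "tz": 0, "yaw": -0.7, "hand": 0}, {"tx": 0, "ty": 0, "tz": 0, "yaw": 0, "hand": 0}])

```text
t: 3.2
position: [0.4433, -0.0728, 0.1549]
orientation: [3.139, 0.123, 0.001]
contact_force: [0.6, -0.3, -0.2]
width: 0.0918
```

```bash
python3 - <<'E'
from bench import arm
from h import *
import cv2,pickle
s,M=st(arm)
ci=arm.camera_info("wrist");f=arm.grab_frame("wrist");cv2.imwrite("pics/w2.png",f[...,::-1]);pickle.dump(ci,open("w2.pkl","wb"))
for n in ["brush_centre","catch_tabs","cassette_centre","stub_centre"]:
    r=arm.recognise("wrist",n); print(n,[([round(float(v),4) for v in x['position']],round(x['score'],2)) for x in r[:2]])
E
```

```text
t 3.20 pos [ 0.4433 -0.0728  0.1549] xang 4.47 z [ 0. -0. -1.] F [ 0.6 -0.3 -0.2] w 0.0918 q [ 0.29  0.27 -0.3   2.07  0.11  0.82  0.01]
brush_centre [([0.4417, -0.0756, 0.0255], 0.88)]
catch_tabs []
cassette_centre []
stub_centre []
```

View pics/w2.png

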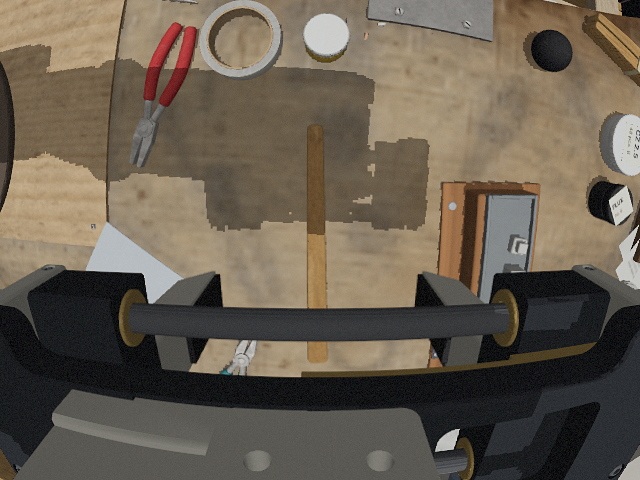

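```bash
python3 - <<'E'
from h import *
import pickle
ci=pickle.load(open("w2.pkl","rb"))
for u,v in [(315,124),(315.5,140),(316,200),(316.5,250),(317.5,300),(318,362)]:
    print(u,v,wray(ci,u,v,.025).round(4))
for u,v in [(442,182),(540,183),(453,206)]: print('foot',u,v,wray(ci,u,v,.005).round(4))
for u,v in [(480,192),(536,194)]: print('rim',u,v,wray(ci,u,v,.041).round(4))
E
```

```text
315 124 [0.4339 0.0082 0.025 ]
315.5 140 [ 0.4352 -0.0038  0.025 ]
316 200 [ 0.4392 -0.0493  0.025 ]
316.5 250 [ 0.4426 -0.089   0.025 ]
317.5 300 [ 0.4468 -0.132   0.025 ]
318 362 [ 0.4521 -0.1939  0.025 ]
foot 442 182 [ 0.5434 -0.0278  0.005 ]
foot 540 183 [ 0.6426 -0.0164  0.005 ]
foot 453 206 [ 0.5565 -0.0472  0.005 ]
rim 480 192 [ 0.5631 -0.0288  0.041 ]
rim 536 194 [ 0.6156 -0.0242  0.041 ]
```

Call:
servo_tool(targets=[{"tx": -2, "ty": 0, "tz": 35, "yaw": -0.1, "hand": 0}, {"tx": 0, "ty": 0, "tz": 35, "yaw": 0, "hand": 0}, {"tx": 0, "ty": 0, "tz": 35, "yaw": 0, "hand": 0}, {"tx": 0, "ty": 0, "tz": 25, "yaw": 0, "hand": 0}, {"tx": 0, "ty": 0, "tz": 12, "yaw": 0, "hand": 0}, {"tx": 0, "ty": 0, "tz": 0, "yaw": 0, "hand": 0.3}, {"tx": 0, "ty": 0, "tz": 0, "yaw": 0, "hand": 0.6}])

```text
t: 4.15
position: [0.4414, -0.0727, 0.013]
orientation: [3.139, 0.135, -0.0]
contact_force: [0.1, -0.4, -0.1]
width: 0.0805
```

```bash
python3 - <<'E'
from bench import arm
from h import *
s,M=st(arm)
E
```

```text
t 4.15 pos [ 0.4414 -0.0727  0.013 ] xang 4.93 z [-0. -0. -1.] F [ 0.1 -0.4 -0.1] w 0.0805 q [ 0.22  0.5  -0.22  2.2   0.24  0.46 -0.11]
```

Call:
servo_tool(targets=[{"tx": 0, "ty": 0, "tz": 2, "yaw": 0, "hand": 0.6}, {"tx": 0, "ty": 0, "tz": 0, "yaw": 0, "hand": 0.7}, {"tx": 0, "ty": 0, "tz": 0, "yaw": 0, "hand": 1}, {"tx": 0, "ty": 0, "tz": 0, "yaw": 0, "hand": 1}, {"tx": 0, "ty": 0, "tz": 0, "yaw": 0, "hand": 1}, {"tx": 0, "ty": 0, "tz": 0, "yaw": 0, "hand": 1}, {"tx": 0, "ty": 0, "tz": 0, "yaw": 0, "hand": 1}, {"tx": 0, "ty": 0, "tz": 0, "yaw": 0, "hand": 1}])

```text
t: 4.95
position: [0.4412, -0.0728, 0.0107]
orientation: [3.139, 0.135, 0.0]
contact_force: [1.5, 0.6, -0.8]
width: 0.0164
```

Call:
servo_tool(targets=[{"tx": 0, "ty": 0, "tz": -30, "yaw": 0, "hand": 1}, {"tx": 0, "ty": 0, "tz": -40, "yaw": 0, "hand": 1}, {"tx": 0, "ty": 0, "tz": -30, "yaw": -1, "hand": 1}, {"tx": 0, "ty": 0, "tz": 0, "yaw": -1, "hand": 1}, {"tx": 0, "ty": 0, "tz": 0, "yaw": -1, "hand": 1}, {"tx": 0, "ty": 0, "tz": 0, "yaw": -1, "hand": 1}, {"tx": 0, "ty": 0, "tz": 0, "yaw": -1, "hand": 1}, {"tx": 0, "ty": 0, "tz": 0, "yaw": -1, "hand": 1}])

```text
t: 5.75
position: [0.441, -0.0728, 0.1106]
orientation: [-2.995, -0.948, 0.0]
contact_force: [-1.1, 0.7, -1.6]
width: 0.0142
```

Call:
servo_tool(targets=[{"tx": 0, "ty": 0, "tz": 0, "yaw": -1, "hand": 1}, {"tx": 0, "ty": 0, "tz": 0, "yaw": -1, "hand": 1}, {"tx": 0, "ty": 0, "tz": 0, "yaw": -1, "hand": 1}, {"tx": 0, "ty": 0, "tz": 0, "yaw": -1, "hand": 1}, {"tx": 0, "ty": 0, "tz": 0, "yaw": -1, "hand": 1}, {"tx": 0, "ty": 0, "tz": 0, "yaw": -1, "hand": 1}, {"tx": 0, "ty": 0, "tz": 0, "yaw": -1, "hand": 1}, {"tx": 0, "ty": 0, "tz": 0, "yaw": -1, "hand": 1}])

```text
t: 6.55
position: [0.441, -0.0729, 0.1106]
orientation: [-2.49, -1.915, 0.001]
contact_force: [0.7, 0.1, -1.2]
width: 0.0141
```

Call:
servo_tool(targets=[{"tx": 0, "ty": 0, "tz": 0, "yaw": -1, "hand": 1}, {"tx": 0, "ty": 0, "tz": 0, "yaw": -1, "hand": 1}, {"tx": 0, "ty": 0, "tz": 0, "yaw": -1, "hand": 1}, {"tx": 0, "ty": 0, "tz": 0, "yaw": -1, "hand": 1}, {"tx": 0, "ty": 0, "tz": 0, "yaw": -0.2, "hand": 1}, {"tx": 0, "ty": 0, "tz": 0, "yaw": 0, "hand": 1}])

```text
t: 7.15
position: [0.441, -0.0729, 0.1106]
orientation: [-2.105, -2.331, 0.0]
contact_force: [0.3, 0.0, -0.1]
width: 0.0138
```

```bash
python3 - <<'E'
from bench import arm
from h import *
import cv2
s,M=st(arm)
go(M,s['position'],(.508,-.0554,.1))
for c in ["top","scene"]:
    f=arm.grab_frame(c);f=f[...,::-1]
    f=f[190:390,240:460] if c=="top" else f[150:400,220:520]
    cv2.imwrite(f"pics/{c}3.png",cv2.resize(f,None,fx=2.6,fy=2.4,interpolation=cv2.INTER_CUBIC))
E
```

```text
t 7.15 pos [ 0.441  -0.0729  0.1106] xang 95.84 z [-0.  0. -1.] F [ 0.3  0.  -0.1] w 0.0138 q [ 0.59  0.4  -0.69  2.1   0.36  0.76  1.35]
tool move mm [10.6 68.4 10.6]
```

View pics/top3.png

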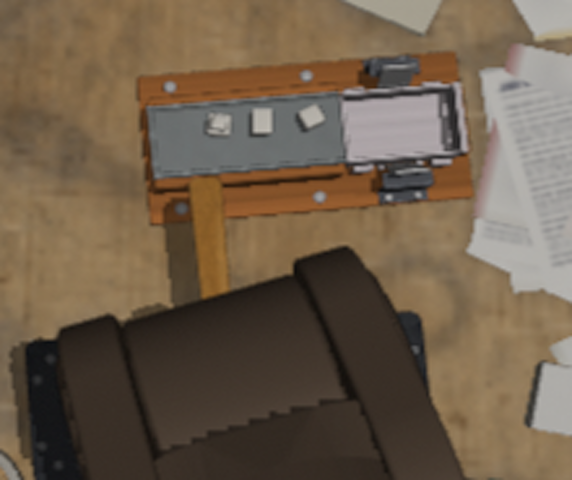

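View pics/scene3.png

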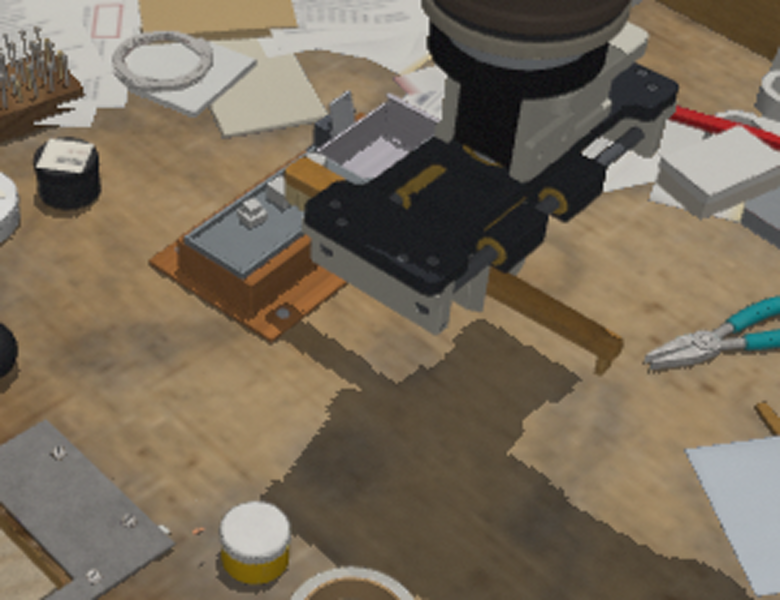

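```bash
python3 - <<'E'
from bench import arm
from h import *
T=arm.camera_info("top");S=arm.camera_info("scene")
def proj(ci,p):
    P=np.linalg.inv(ci['pose'])@np.r_[p,1];K=ci['camera_matrix'];q=K@P[:3];return q[:2]/q[2]
tcp=np.array([.441,-.0729]);d=np.array([np.sin(np.radians(95.84)),-np.cos(np.radians(95.84))]);n=np.array([d[1],-d[0]])
for nm,y in [("head",.1225),("tail",-.0825)]:
  for sgn in (-1,1):
    p=np.r_[tcp+d*y+n*.009*sgn,.125]
    a=proj(T,p);b=proj(S,p);print(nm,sgn,'topz',((a-[240,190])*[2.6,2.4]).round(),'scz',((b-[220,150])*[2.6,2.4]).round())
# offcuts in tray frame
O=np.array([.6035,-.1218]);th=np.radians(186);X=np.array([np.cos(th),np.sin(th)]);Y=np.array([-np.sin(th),np.cos(th)])
for nm,u,v,z in [("sprue",268,147,.047),("stub",339,142,.051),("bar",418,135,.049),("sprue left",248,150,.044)]:
    w=ray(T,260+u/4.2,200+v/3.5,z)[:2]-O;print(nm,(w@X*1000).round(1),(w@Y*1000).round(1))
E
```

```text
head -1 topz [186. 179.] scz [282. 162.]
head 1 topz [220. 177.] scz [305. 146.]
tail -1 topz [218. 541.] scz [611. 352.]
tail 1 topz [253. 539.] scz [633. 331.]
sprue -7.9 -52.0
stub -7.3 -26.2
bar -8.3 3.0
sprue left -7.6 -59.3
```

Call:
servo_tool(targets=[{"tx": 5, "ty": 34, "tz": 0, "yaw": 0, "hand": 1}, {"tx": 6, "ty": 34, "tz": 0, "yaw": 0, "hand": 1}, {"tx": 0, "ty": 0, "tz": 20, "yaw": 0, "hand": 1}, {"tx": 0, "ty": 0, "tz": 20, "yaw": 0, "hand": 1}, {"tx": 0, "ty": 0, "tz": 0, "yaw": 0, "hand": 1}])

```text
t: 7.75
position: [0.5061, -0.0548, 0.0687]
orientation: [-2.102, -2.33, 0.004]
contact_force: [-0.3, -0.1, -1.0]
width: 0.0141
```

```bash
python3 - <<'E'
from bench import arm
from h import *
import cv2
s,M=st(arm)
go(M,s['position'],(.508,-.0554,.0535))
for c in ["top","scene"]:
    f=arm.grab_frame(c);f=f[...,::-1]
    f=f[190:390,240:460] if c=="top" else f[150:350,270:470]
    cv2.imwrite(f"pics/{c}4.png",cv2.resize(f,None,fx=2.6,fy=2.4,interpolation=cv2.INTER_CUBIC))
E
```

```text
t 7.75 pos [ 0.5061 -0.0548  0.0687] xang 95.89 z [-0.004  0.    -1.   ] F [-0.3 -0.1 -1. ] w 0.0141 q [ 0.46  0.54 -0.62  1.99  0.45  0.75  1.24]
tool move mm [-0.8  1.9 15.2]
```

View pics/top4.png

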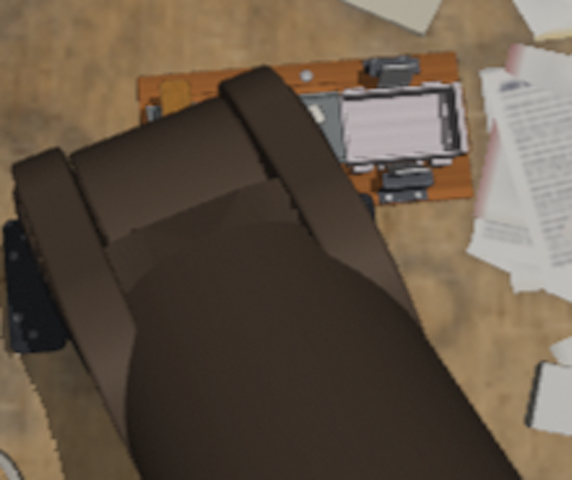

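View pics/scene4.png

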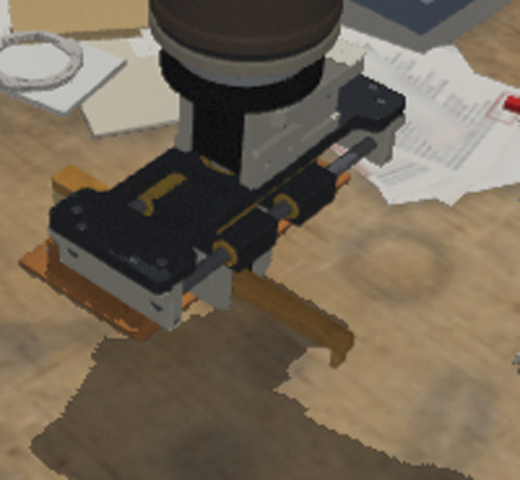

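Call:
servo_tool(targets=[{"tx": -1, "ty": 1, "tz": 8, "yaw": 0, "hand": 1}, {"tx": 0, "ty": 0, "tz": 7, "yaw": 0, "hand": 1}, {"tx": 0, "ty": 0, "tz": 0, "yaw": 0, "hand": 1}])

```text
t: 8.15
position: [0.5085, -0.056, 0.0552]
orientation: [-2.104, -2.333, 0.001]
contact_force: [-0.5, -0.6, -0.2]
width: 0.014
```

```bash
python3 - <<'E'
from bench import arm
from h import *
import cv2
s,M=st(arm)
for c in ["wrist"]:
    f=arm.grab_frame(c);f=f[...,::-1]
    cv2.imwrite(f"pics/{c}5.png",f)
E
```

```text
t 8.15 pos [ 0.5085 -0.056   0.0552] xang 95.91 z [-0.001 -0.    -1.   ] F [-0.5 -0.6 -0.2] w 0.0140 q [ 0.45  0.56 -0.6   2.    0.47  0.72  1.23]
```

View pics/wrist5.png

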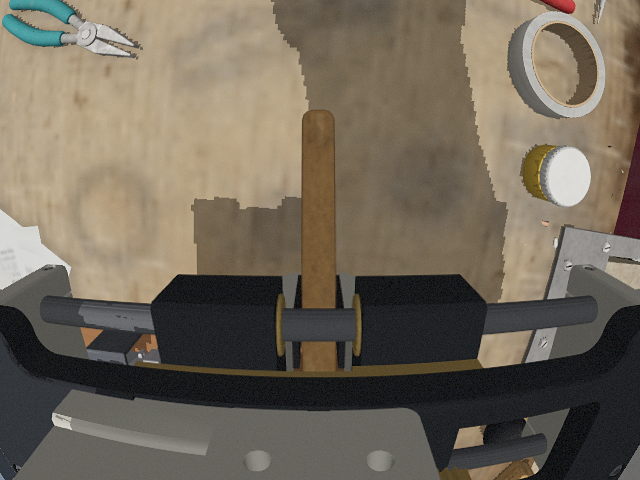

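Call:
servo_tool(targets=[{"tx": 0, "ty": 0, "tz": 2, "yaw": 0, "hand": 1}, {"tx": 0, "ty": 0, "tz": 0, "yaw": 0, "hand": 1}, {"tx": -4, "ty": 0, "tz": 0, "yaw": 0, "hand": 1}, {"tx": -8, "ty": 0, "tz": 0, "yaw": 0, "hand": 1}, {"tx": -8, "ty": 0, "tz": 0, "yaw": 0, "hand": 1}])

```text
t: 8.7
position: [0.5112, -0.0763, 0.0539]
orientation: [2.103, 2.333, 0.001]
contact_force: [-0.2, 1.1, 1.5]
width: 0.014
```

```bash
python3 - <<'E'
from bench import arm
from h import *
s,M=st(arm)
O=np.array([.6035,-.1218]);th=np.radians(186);X=np.array([np.cos(th),np.sin(th)]);Y=np.array([-np.sin(th),np.cos(th)])
w=s['position'][:2]-O;print(w@X,w@Y)
E
```

```text
t 8.70 pos [ 0.5112 -0.0763  0.0539] xang 95.95 z [ 0.001 -0.    -1.   ] F [-0.2  1.1  1.5] w 0.0140 q [ 0.48  0.57 -0.6   1.99  0.48  0.73  1.27]
0.08702359759645677 -0.05494486543684068
```

```bash
python3 - <<'E'
from bench import arm
from h import *
import cv2
st(arm)
for c in ["top","scene"]:
    f=arm.grab_frame(c);f=f[...,::-1]
    f=f[190:310,270:430] if c=="top" else f[170:320,270:430]
    cv2.imwrite(f"pics/{c}6.png",cv2.resize(f,None,fx=4,fy=4,interpolation=cv2.INTER_CUBIC))
E
```

```text
t 8.70 pos [ 0.5112 -0.0763  0.0539] xang 95.95 z [ 0.001 -0.    -1.   ] F [-0.2  1.1  1.5] w 0.0140 q [ 0.48  0.57 -0.6   1.99  0.48  0.73  1.27]
```

View pics/top6.png

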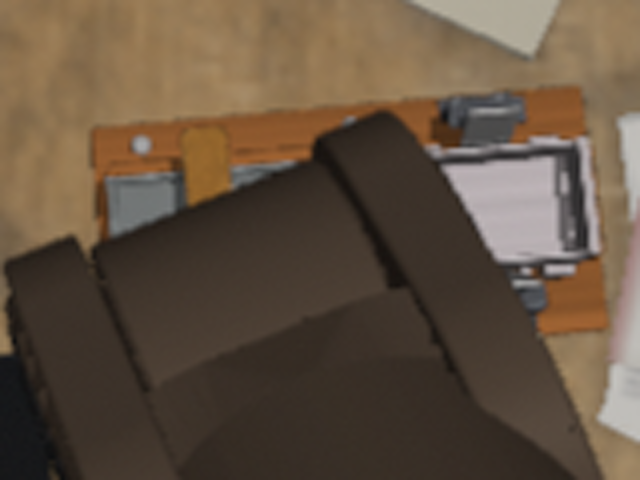

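View pics/scene6.png

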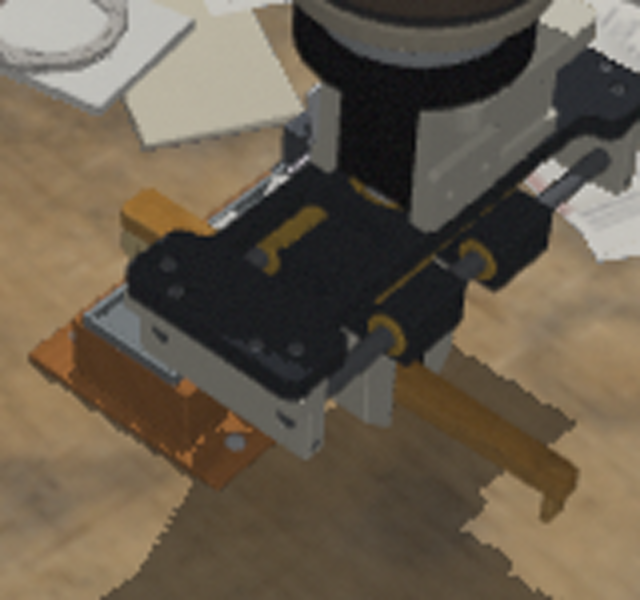

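Call:
servo_tool(targets=[{"tx": -8, "ty": 0, "tz": 0, "yaw": 0, "hand": 1}, {"tx": -8, "ty": 0, "tz": 0, "yaw": 0, "hand": 1}, {"tx": -8, "ty": 0, "tz": 0, "yaw": 0, "hand": 1}, {"tx": -8, "ty": 0, "tz": 0, "yaw": 0, "hand": 1}])

```text
t: 9.2
position: [0.5142, -0.1082, 0.0537]
orientation: [-2.103, -2.333, 0.0]
contact_force: [0.2, 2.0, 1.7]
width: 0.0137
```

```bash
cat > v.py <<'E'
from bench import arm
from h import *
import cv2,sys
s,M=st(arm)
O=np.array([.6035,-.1218]);th=np.radians(186);X=np.array([np.cos(th),np.sin(th)]);Y=np.array([-np.sin(th),np.cos(th)])
w=s['position'][:2]-O;print(w@X,w@Y)
k=sys.argv[1]
for c in sys.argv[2:]:
    f=arm.grab_frame(c);f=f[...,::-1]
    f=f[190:310,270:430] if c=="top" else f[170:320,270:430] if c=="scene" else f
    cv2.imwrite(f"pics/{c}{k}.png",cv2.resize(f,None,fx=4,fy=4,interpolation=cv2.INTER_CUBIC) if c!="wrist" else f)
E
python3 v.py 7 top scene
```

```text
t 9.20 pos [ 0.5142 -0.1082  0.0537] xang 95.93 z [-0.  0. -1.] F [0.2 2.  1.7] w 0.0137 q [ 0.54  0.58 -0.6   1.97  0.48  0.74  1.33]
0.08736027800289456 -0.022889220998225598
```

View pics/top7.png

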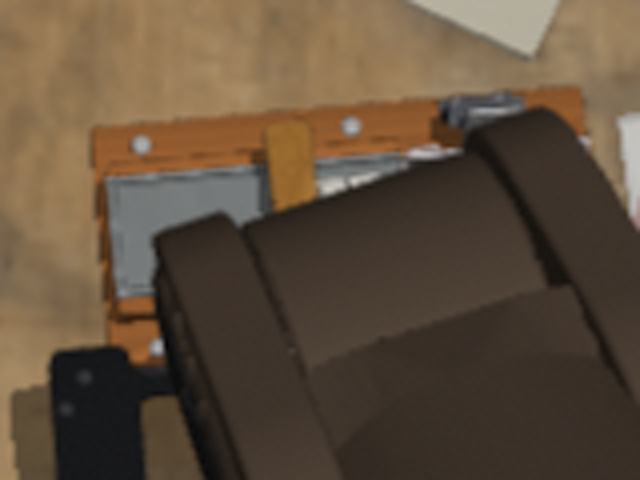

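View pics/scene7.png

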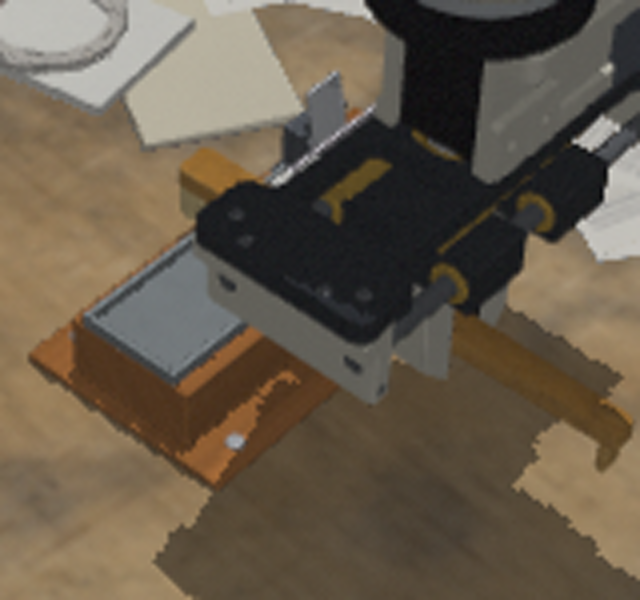

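Call:
servo_tool(targets=[{"tx": -8, "ty": 0, "tz": 0, "yaw": 0, "hand": 1}, {"tx": -8, "ty": 0, "tz": 0, "yaw": 0, "hand": 1}, {"tx": -8, "ty": 0, "tz": 0, "yaw": 0, "hand": 1}, {"tx": -8, "ty": 0, "tz": 0, "yaw": 0, "hand": 1}, {"tx": -8, "ty": 0, "tz": 0, "yaw": 0, "hand": 1}, {"tx": -8, "ty": 0, "tz": 0, "yaw": 0, "hand": 1}, {"tx": -6, "ty": 0, "tz": 0, "yaw": 0, "hand": 1}, {"tx": 0, "ty": 0, "tz": 0, "yaw": 0, "hand": 1}])

```text
t: 10.1
position: [0.5194, -0.1628, 0.0534]
orientation: [-2.106, -2.331, 0.002]
contact_force: [-0.3, -0.0, -0.9]
width: 0.014
```

```bash
python3 v.py 8 top scene
```

```text
t 10.10 pos [ 0.5194 -0.1628  0.0534] xang 95.82 z [-0.001 -0.001 -1.   ] F [-0.3 -0.  -0.9] w 0.0140 q [ 0.63  0.6  -0.59  1.92  0.48  0.76  1.43]
0.08795786583924953 0.03198430783063044
```

View pics/top8.png

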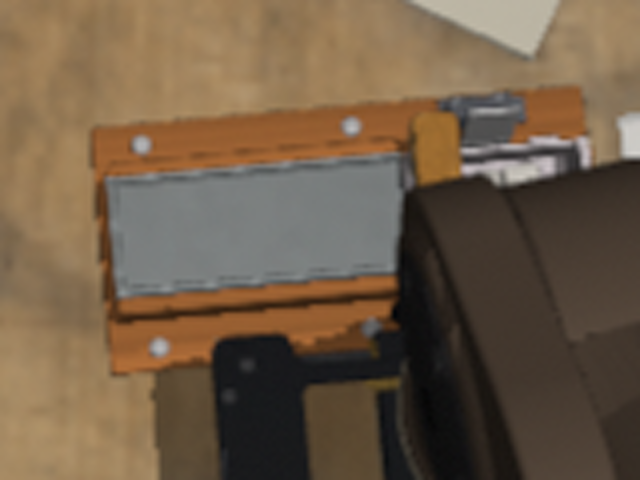

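View pics/scene8.png

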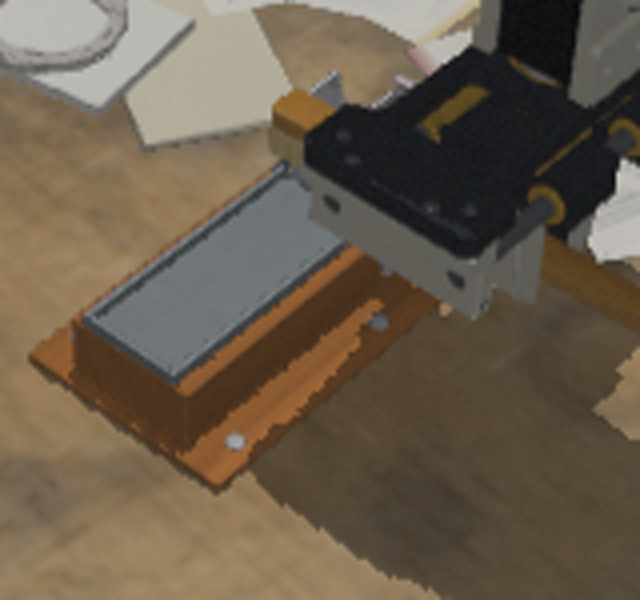

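Call:
servo_tool(targets=[{"tx": 0, "ty": 0, "tz": -30, "yaw": 0, "hand": 1}, {"tx": 0, "ty": 0, "tz": -30, "yaw": 0, "hand": 1}, {"tx": 32, "ty": -23, "tz": 0, "yaw": 0, "hand": 1}, {"tx": 32, "ty": -23, "tz": 0, "yaw": 0, "hand": 1}, {"tx": 33, "ty": -23, "tz": 0, "yaw": 0, "hand": 1}, {"tx": 0, "ty": 0, "tz": 0, "yaw": 1, "hand": 1}, {"tx": 0, "ty": 0, "tz": 0, "yaw": 1, "hand": 1}, {"tx": 0, "ty": 0, "tz": 0, "yaw": 1, "hand": 1}])

```text
t: 11.0
position: [0.4407, -0.0713, 0.1138]
orientation: [2.392, 2.036, -0.0]
contact_force: [0.1, -0.3, -0.4]
width: 0.014
```

Call:
servo_tool(targets=[{"tx": 0, "ty": 0, "tz": 0, "yaw": 1, "hand": 1}, {"tx": 0, "ty": 0, "tz": 0, "yaw": 1, "hand": 1}, {"tx": 0, "ty": 0, "tz": 0, "yaw": 1, "hand": 1}, {"tx": 0, "ty": 0, "tz": 0, "yaw": 1, "hand": 1}, {"tx": 0, "ty": 0, "tz": 0, "yaw": 1, "hand": 1}, {"tx": 0, "ty": 0, "tz": 0, "yaw": 1, "hand": 1}, {"tx": 0, "ty": 0, "tz": 0, "yaw": 1, "hand": 1}, {"tx": 0, "ty": 0, "tz": 0, "yaw": 1, "hand": 1}])

```text
t: 11.8
position: [0.4408, -0.0714, 0.1137]
orientation: [-2.945, -1.094, 0.0]
contact_force: [0.2, 0.2, -0.6]
width: 0.014
```

Call:
servo_tool(targets=[{"tx": 0, "ty": 0, "tz": 0, "yaw": 1, "hand": 1}, {"tx": 0, "ty": 0, "tz": 0, "yaw": 1, "hand": 1}, {"tx": 0, "ty": 0, "tz": 0, "yaw": 1, "hand": 1}, {"tx": 0, "ty": 0, "tz": 0, "yaw": 1, "hand": 1}, {"tx": 0, "ty": 0, "tz": 0, "yaw": 1, "hand": 1}, {"tx": 0, "ty": 0, "tz": 0, "yaw": 1, "hand": 1}, {"tx": 0, "ty": 0, "tz": 0, "yaw": 1, "hand": 1}, {"tx": 0, "ty": 0, "tz": 0, "yaw": 0, "hand": 1}])

```text
t: 12.6
position: [0.4409, -0.0714, 0.1137]
orientation: [3.137, 0.162, -0.0]
contact_force: [0.5, -0.1, -1.4]
width: 0.0141
```

```bash
python3 v.py 9 top scene
```

```text
t 12.60 pos [ 0.4409 -0.0714  0.1137] xang 5.90 z [-0. -0. -1.] F [ 0.5 -0.1 -1.4] w 0.0141 q [ 0.3   0.33 -0.32  2.12  0.16  0.72 -0.02]
0.1564126451740489 -0.06714048545632165
```

View pics/top9.png

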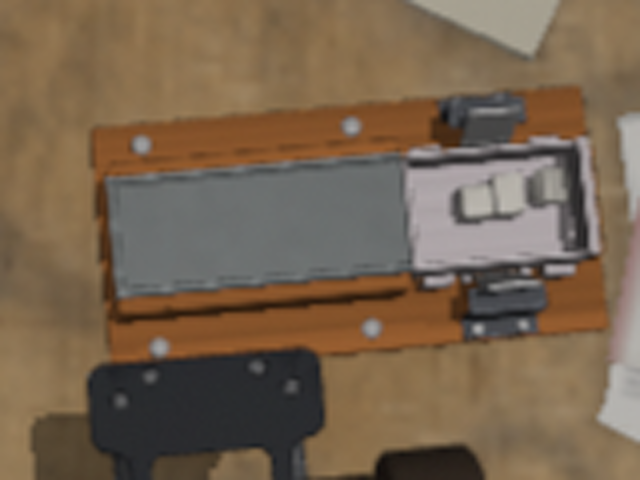

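View pics/scene9.png

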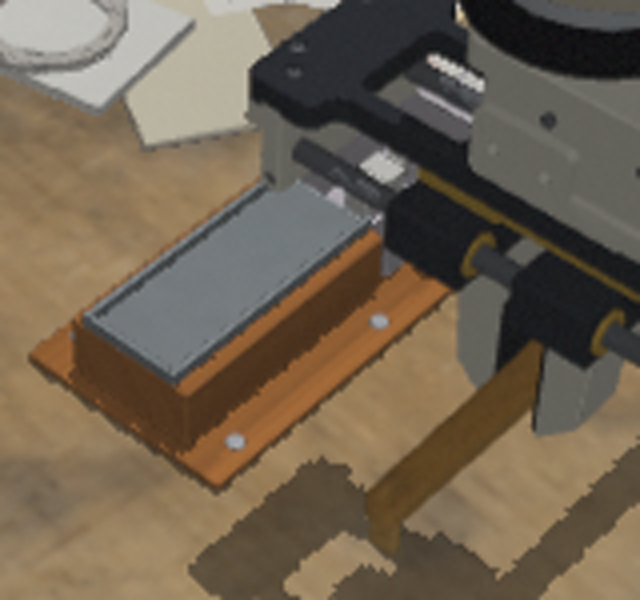

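Call:
servo_tool(targets=[{"tx": 0, "ty": 0, "tz": 35, "yaw": 0, "hand": 1}, {"tx": 0, "ty": 0, "tz": 35, "yaw": 0, "hand": 1}, {"tx": 0, "ty": 0, "tz": 20, "yaw": 0, "hand": 1}, {"tx": 0, "ty": 0, "tz": 8, "yaw": 0, "hand": 1}, {"tx": 0, "ty": 0, "tz": 3, "yaw": 0, "hand": 1}, {"tx": 0, "ty": 0, "tz": 0, "yaw": 0, "hand": 1}])

```text
t: 13.3
position: [0.441, -0.0716, 0.0133]
orientation: [3.137, 0.165, -0.0]
contact_force: [0.9, -0.8, -0.5]
width: 0.0144
```

Call:
servo_tool(targets=[{"tx": 0, "ty": 0, "tz": 2, "yaw": 0, "hand": 1}, {"tx": 0, "ty": 0, "tz": 0, "yaw": 0, "hand": 1}])

```text
t: 13.5
position: [0.4417, -0.0717, 0.0125]
orientation: [3.137, 0.165, 0.002]
contact_force: [-5.5, 1.3, 20.5]
width: 0.014
```

Call:
servo_tool(targets=[{"tx": 0, "ty": 0, "tz": -1, "yaw": 0, "hand": 1}, {"tx": 0, "ty": 0, "tz": 0, "yaw": 0, "hand": 0.7}, {"tx": 0, "ty": 0, "tz": 0, "yaw": 0, "hand": 0.5}, {"tx": 0, "ty": 0, "tz": 0, "yaw": 0, "hand": 0}, {"tx": 0, "ty": 0, "tz": 0, "yaw": 0, "hand": 0}, {"tx": 0, "ty": 0, "tz": 0, "yaw": 0, "hand": 0}, {"tx": 0, "ty": 0, "tz": 0, "yaw": 0, "hand": 0}])

```text
t: 14.2
position: [0.4411, -0.0718, 0.0116]
orientation: [-3.137, -0.163, 0.0]
contact_force: [-0.8, -0.2, 0.0]
width: 0.0577
```

Call:
servo_tool(targets=[{"tx": 0, "ty": 0, "tz": -30, "yaw": 0, "hand": 0}, {"tx": 0, "ty": 0, "tz": -40, "yaw": 0, "hand": 0}, {"tx": 0, "ty": 0, "tz": -50, "yaw": 0, "hand": 0}, {"tx": 0, "ty": 0, "tz": -40, "yaw": 0, "hand": 0}, {"tx": 0, "ty": 0, "tz": 0, "yaw": 0, "hand": 0}])

```text
t: 14.7
position: [0.4441, -0.0719, 0.1767]
orientation: [3.136, 0.162, 0.014]
contact_force: [0.2, -0.2, -0.7]
width: 0.0917
```

```bash
python3 - <<'E'
from bench import arm
from h import *
import cv2
s,M=st(arm)
O=np.array([.6035,-.1218]);th=np.radians(186);X=np.array([np.cos(th),np.sin(th)]);Y=np.array([-np.sin(th),np.cos(th)])
t=O+.061*Y;print(t);go(M,s['position'],(*t,.12))
for c in ["top","scene"]:
    f=arm.grab_frame(c);cv2.imwrite(f"pics/{c}10.png",f[...,::-1])
for c in ["top","scene"]:
  for n in ["catch_tabs","cassette_centre"]:
    r=arm.recognise(c,n); print(c,n,[([round(float(v),4) for v in x['position']],round(x['score'],2)) for x in r[:2]])
E
```

```text
t 14.70 pos [ 0.4441 -0.0719  0.1767] xang 5.92 z [ 0.009 -0.001 -1.   ] F [ 0.2 -0.2 -0.7] w 0.0917 q [ 0.34  0.24 -0.36  2.04  0.11  0.87  0.03]
[ 0.60987624 -0.18246584]
tool move mm [153.  127.   58.3]
top catch_tabs [([0.6108, -0.1795, 0.0108], 0.63), ([0.6003, -0.1068, 0.0359], 0.58)]
top cassette_centre [([0.6097, -0.1809, 0.0066], 0.57), ([0.6199, -0.1979, 0.0239], 0.15)]
scene catch_tabs [([0.6296, -0.1715, 0.0284], 0.95)]
scene cassette_centre [([0.6328, -0.1744, 0.0302], 0.75)]
```

View pics/scene10.png

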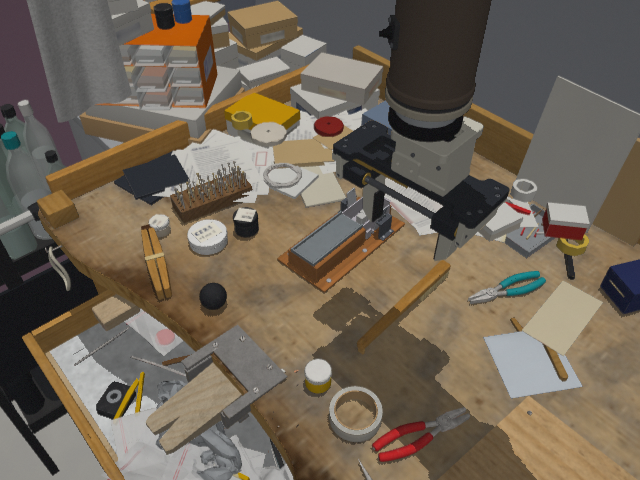

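View pics/top10.png

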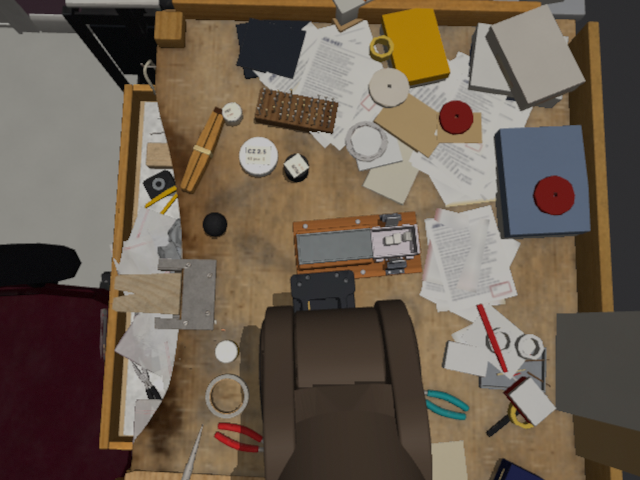

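```bash
python3 - <<'E'
import cv2
f=cv2.imread("pics/top10.png")[200:285,355:435]
cv2.imwrite("pics/z10.png",cv2.resize(f,None,fx=7,fy=7,interpolation=cv2.INTER_CUBIC))
f=cv2.imread("pics/scene0.png")[185:245,330:410]
cv2.imwrite("pics/z11.png",cv2.resize(f,None,fx=8,fy=8,interpolation=cv2.INTER_CUBIC))
E
```

```text
(no output)
```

View pics/z10.png

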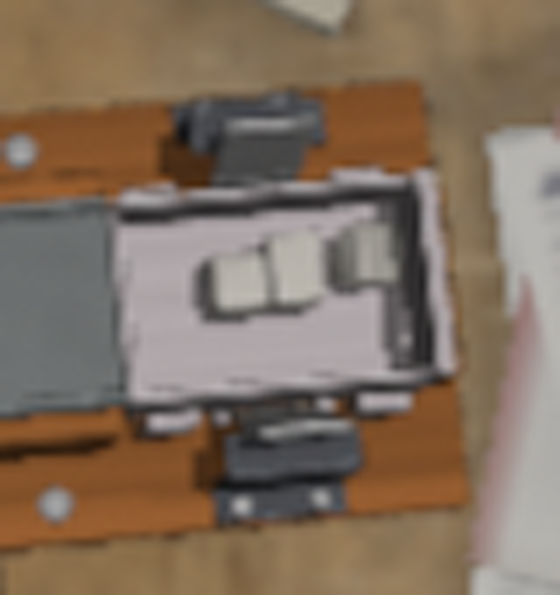

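View pics/z11.png

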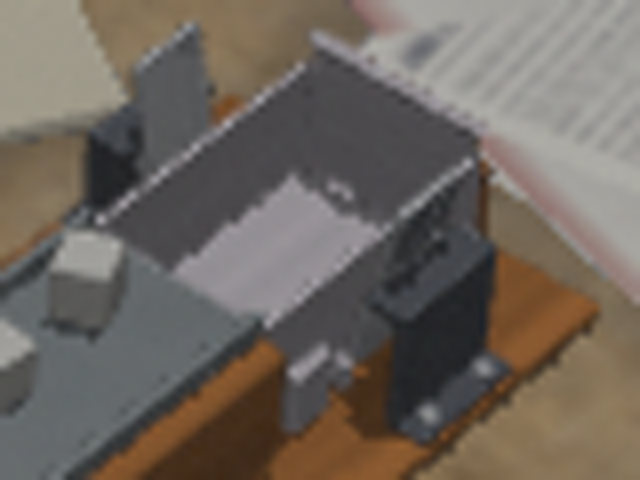

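```bash
python3 - <<'E'
from bench import arm
from h import *
T=arm.camera_info("top")
O=np.array([.6035,-.1218]);th=np.radians(186);X=np.array([np.cos(th),np.sin(th)]);Y=np.array([-np.sin(th),np.cos(th)])
def t(u,v,z):
    w=ray(T,355+u/7-.4,200+v/7-.4,z)[:2]; d=w-O; return w.round(4),(d@X*1000).round(1),(d@Y*1000).round(1)
for n,u,v,z in [("tabA l",225,122,.056),("tabA r",313,118,.056),("tabB l",262,432,.056),("tabB r",355,425,.056),("far top up",435,172,.043),("far top low",452,375,.043),("chan top end",112,203,.041),("chan low end",122,408,.041)]: print(n,t(u,v,z))
E
```

```text
tabA l (array([ 0.6452, -0.1649]), np.float64(-37.0), np.float64(47.2))
tabA r (array([ 0.6465, -0.1842]), np.float64(-36.3), np.float64(66.5))
tabB l (array([ 0.5771, -0.1731]), np.float64(31.6), np.float64(48.2))
tabB r (array([ 0.5791, -0.1933]), np.float64(31.8), np.float64(68.5))
far top up (array([ 0.6375, -0.2132]), np.float64(-24.2), np.float64(94.4))
far top low (array([ 0.5921, -0.2167]), np.float64(21.2), np.float64(93.2))
chan top end (array([ 0.6293, -0.1417]), np.float64(-23.6), np.float64(22.4))
chan low end (array([ 0.5836, -0.1442]), np.float64(22.2), np.float64(20.1))
```

Call:
servo_tool(targets=[{"tx": 31, "ty": 25, "tz": 10, "yaw": 0, "hand": 0}, {"tx": 31, "ty": 25, "tz": 10, "yaw": 0, "hand": 0}, {"tx": 31, "ty": 25, "tz": 10, "yaw": 0, "hand": 0}, {"tx": 31, "ty": 25, "tz": 10, "yaw": 0, "hand": 0}, {"tx": 31, "ty": 25, "tz": 17, "yaw": 0, "hand": 0}, {"tx": 0, "ty": 0, "tz": 0, "yaw": 0, "hand": 0}, {"tx": 0, "ty": 0, "tz": 0, "yaw": 0, "hand": 0}])

```text
t: 15.7
position: [0.6074, -0.1801, 0.1122]
orientation: [-3.136, -0.162, 0.006]
contact_force: [-0.0, 0.2, -0.2]
width: 0.0915
```

```bash
python3 v.py 12 wrist scene; python3 -c "
from bench import arm;import pickle
pickle.dump(arm.camera_info('wrist'),open('w12.pkl','wb'))"
```

```text
t 15.70 pos [ 0.6074 -0.1801  0.1122] xang 5.91 z [-0.004  0.001 -1.   ] F [-0.   0.2 -0.2] w 0.0915 q [ 0.39  0.59 -0.27  1.66  0.19  0.92  0.15]
0.0022271565306992737 0.05836995924184592
```

View pics/wrist12.png

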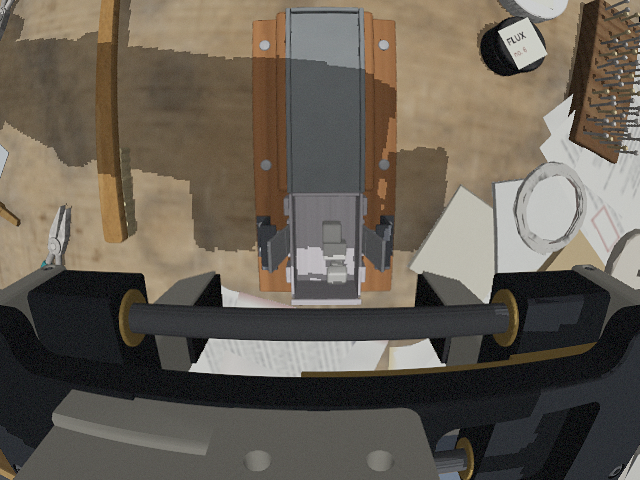

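View pics/scene12.png

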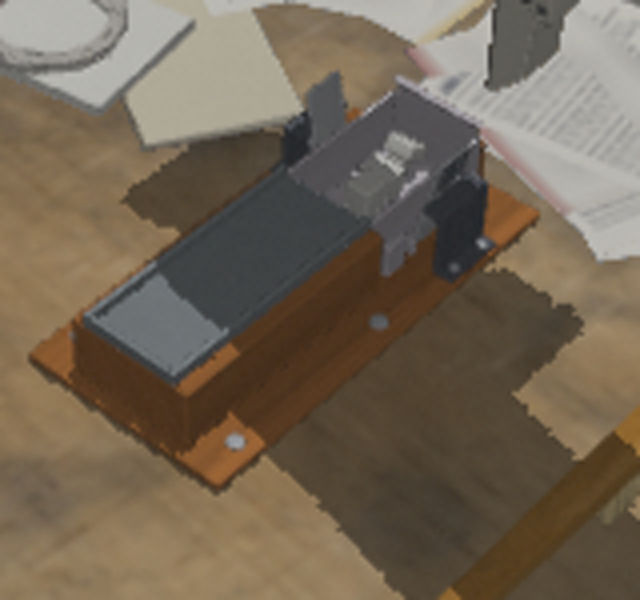

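```bash
python3 - <<'E'
import cv2
f=cv2.imread("pics/wrist12.png")[180:310,240:410]
cv2.imwrite("pics/z12.png",cv2.resize(f,None,fx=4.5,fy=4.5,interpolation=cv2.INTER_CUBIC))
E
```

```text
(no output)
```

View pics/z12.png

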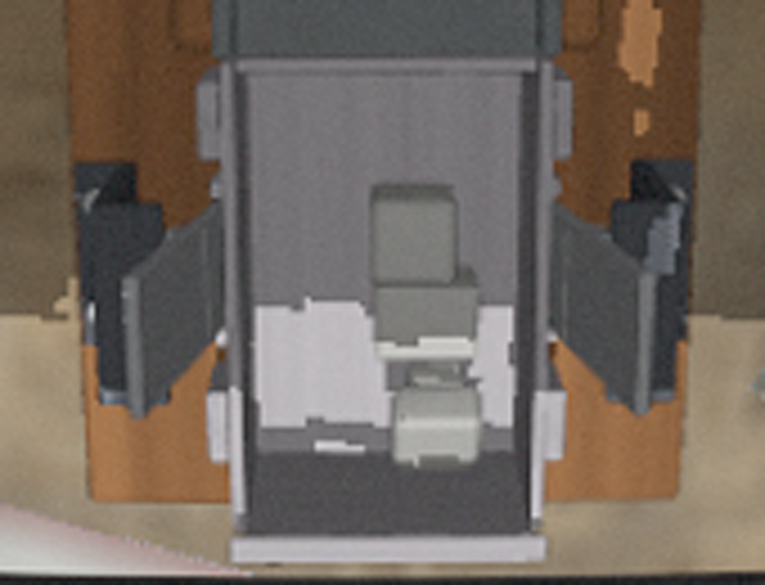

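```bash
python3 - <<'E'
import pickle
from h import *
ci=pickle.load(open("w12.pkl","rb"))
O=np.array([.6035,-.1218]);th=np.radians(186);X=np.array([np.cos(th),np.sin(th)]);Y=np.array([-np.sin(th),np.cos(th)])
a=[]
for u,v,z in [(123,280,.056),(135,412,.056),(655,275,.056),(645,410,.056),(237,548,.043),(545,548,.043),(90,500,.005),(680,497,.005)]:
    w=wray(ci,240+u/4.5-.4,180+v/4.5-.4,z)[:2];d=w-O;a.append(w);print(w.round(4),(d@X*1e3).round(1),(d@Y*1e3).round(1))
a=np.array(a);m=a[:4].mean(0);print('tabs mid',m, 'rim mid',a[4:6].mean(0),'foot mid',a[6:].mean(0))
p=np.array([.6074,-.1801]);
for q in(m,):
  d=q-p;c,s=np.cos(np.radians(5.91)),np.sin(np.radians(5.91));print('tx',(d@[c,s])*1e3,'ty',(d@[s,-c])*1e3)
  print('tab dir',np.degrees(np.arctan2(*(a[2]-a[0])[::-1])),np.degrees(np.arctan2(*(a[3]-a[1])[::-1])))
E
```

```text
[ 0.5756 -0.1714] 32.9 46.4
[ 0.5784 -0.1895] 32.0 64.7
[ 0.6446 -0.1634] -36.5 45.7
[ 0.6462 -0.1821] -36.1 64.4
[ 0.5932 -0.214 ] 19.9 90.6
[ 0.6378 -0.2093] -25.0 90.7
[ 0.5664 -0.2259] 47.7 99.7
[ 0.6662 -0.2149] -52.6 99.2
tabs mid [ 0.61117598 -0.17661119] rim mid [ 0.61552141 -0.21166044] foot mid [ 0.61630015 -0.22043068]
tx 4.115139022373127 ty -3.081471774887217
tab dir 6.602883890508568 6.222487774631689
```

Call:
servo_tool(targets=[{"tx": 4, "ty": -1, "tz": 10, "yaw": -0.1, "hand": 0}, {"tx": 0, "ty": 0, "tz": 15, "yaw": 0, "hand": 0}, {"tx": 0, "ty": 0, "tz": 15, "yaw": 0, "hand": 0}, {"tx": 0, "ty": 0, "tz": 0, "yaw": 0, "hand": 0}, {"tx": 0, "ty": 0, "tz": 0, "yaw": 0, "hand": 0}])

```text
t: 16.3
position: [0.6115, -0.1786, 0.074]
orientation: [-3.136, -0.177, 0.002]
contact_force: [0.9, -1.0, 0.7]
width: 0.0919
```

```bash
python3 v.py 13 wrist scene
```

```text
t 16.30 pos [ 0.6115 -0.1786  0.074 ] xang 6.44 z [-0.001  0.    -1.   ] F [ 0.9 -1.   0.7] w 0.0919 q [ 0.38  0.63 -0.26  1.69  0.21  0.85  0.14]
-0.002017980665946319 0.05728580618267432
```

View pics/wrist13.png

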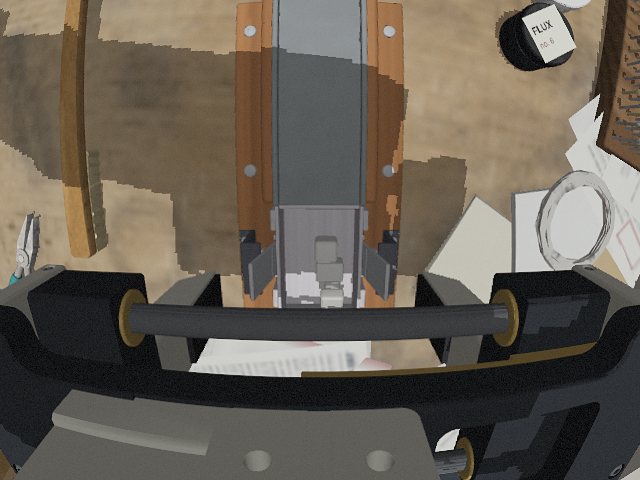

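View pics/scene13.png

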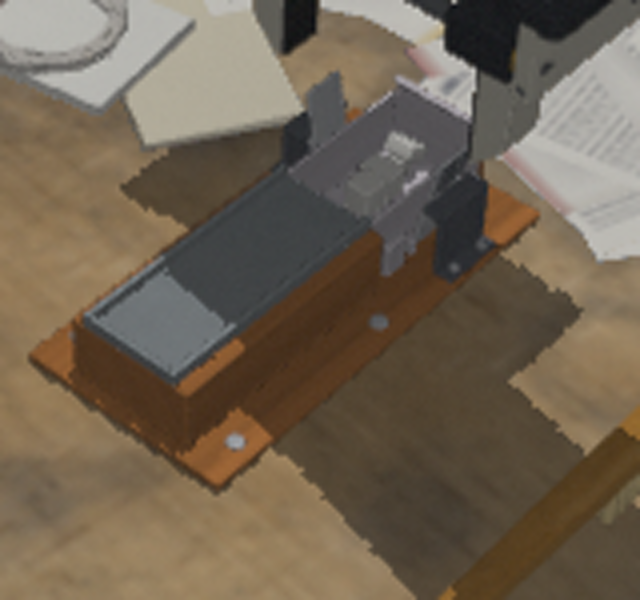

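```bash
python3 - <<'E'
import cv2,pickle
from bench import arm
from h import *
ci=arm.camera_info("wrist")
f=cv2.imread("pics/wrist13.png")[200:350,190:450].copy()
K=ci['camera_matrix'];Pi=np.linalg.inv(ci['pose'])
def proj(p):
    q=(Pi@np.r_[p,1])[:3];r=np.arctan2(np.hypot(q[0],q[1]),q[2]);n=q[:2]/np.hypot(q[0],q[1]);return K[:2,2]+K[0,0]*r*n
s,M=st(arm)
f=cv2.resize(f,None,fx=3,fy=3,interpolation=cv2.INTER_CUBIC)
for x in(-35.25,35.25):
  for y in (-10,10):
    p=s['position']+M@np.array([x/1e3,y/1e3,0]);p[2]=.056
    q=(proj(p)-[190,200])*3+1;print(x,y,q.round());cv2.drawMarker(f,tuple(int(v) for v in q),(0,255,0),cv2.MARKER_CROSS,12,1)
cv2.imwrite("pics/z13.png",f)
E
```

```text
t 16.40 pos [ 0.6123 -0.1788  0.075 ] xang 6.43 z [ 0.001 -0.    -1.   ] F [0.  0.7 0.1] w 0.0917 q [ 0.38  0.63 -0.26  1.69  0.21  0.85  0.14]
-35.25 -10 [173. 197.]
-35.25 10 [180. 309.]
35.25 -10 [605. 198.]
35.25 10 [598. 309.]
```

View pics/z13.png

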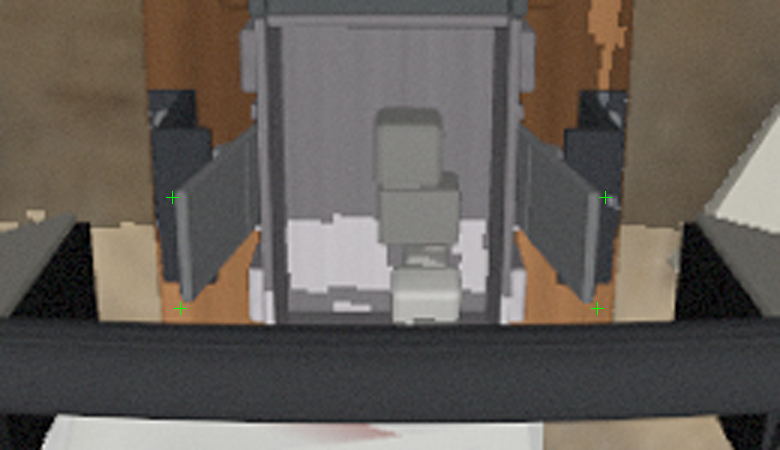

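Call:
servo_tool(targets=[{"tx": 0, "ty": -1, "tz": 10, "yaw": 0, "hand": 0}, {"tx": 0, "ty": 0, "tz": 10, "yaw": 0, "hand": 0}, {"tx": 0, "ty": 0, "tz": 6, "yaw": 0, "hand": 0}, {"tx": 0, "ty": 0, "tz": 0, "yaw": 0, "hand": 0}, {"tx": 0, "ty": 0, "tz": 0, "yaw": 0, "hand": 0}])

```text
t: 16.9
position: [0.6119, -0.1777, 0.0485]
orientation: [-3.136, -0.176, 0.001]
contact_force: [-0.1, -0.6, -0.0]
width: 0.0916
```

```bash
python3 v.py 14 scene
```

```text
t 16.90 pos [ 0.6119 -0.1777  0.0485] xang 6.44 z [-0.  0. -1.] F [-0.1 -0.6 -0. ] w 0.0916 q [ 0.37  0.66 -0.26  1.7   0.22  0.8   0.12]
-0.002494032756430872 0.05643566415694254
```

View pics/scene14.png

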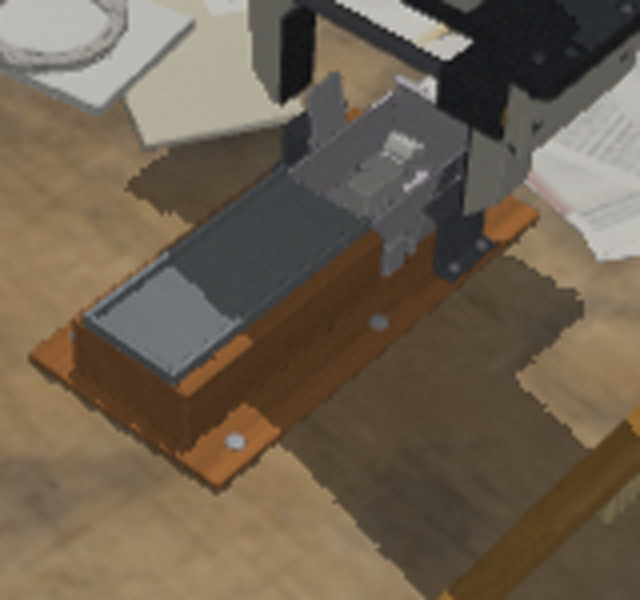

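Call:
servo_tool(targets=[{"tx": 0, "ty": 0, "tz": 1, "yaw": 0, "hand": 0.1}, {"tx": 0, "ty": 0, "tz": 0, "yaw": 0, "hand": 0.2}, {"tx": 0, "ty": 0, "tz": 0, "yaw": 0, "hand": 0.25}, {"tx": 0, "ty": 0, "tz": 0, "yaw": 0, "hand": 0.3}, {"tx": 0, "ty": 0, "tz": 0, "yaw": 0, "hand": 0.3}, {"tx": 0, "ty": 0, "tz": 0, "yaw": 0, "hand": 0.3}])

```text
t: 17.55
position: [0.6123, -0.1778, 0.0482]
orientation: [3.136, 0.176, 0.001]
contact_force: [0.0, 0.5, 4.3]
width: 0.0642
```

```bash
python3 v.py 15
```

```text
t 17.55 pos [ 0.6123 -0.1778  0.0482] xang 6.44 z [ 0.001 -0.    -1.   ] F [0.  0.5 4.3] w 0.0642 q [ 0.37  0.66 -0.26  1.7   0.22  0.8   0.12]
-0.002939430331446809 0.056569757736553566
```

Call:
servo_tool(targets=[{"tx": 0, "ty": 0, "tz": 0, "yaw": 0, "hand": 0.37}, {"tx": 0, "ty": 0, "tz": 0, "yaw": 0, "hand": 0.43}, {"tx": 0, "ty": 0, "tz": 0, "yaw": 0, "hand": 0.5}, {"tx": 0, "ty": 0, "tz": 0, "yaw": 0, "hand": 0.7}, {"tx": 0, "ty": 0, "tz": 0, "yaw": 0, "hand": 1}, {"tx": 0, "ty": 0, "tz": 0, "yaw": 0, "hand": 1}, {"tx": 0, "ty": 0, "tz": 0, "yaw": 0, "hand": 1}, {"tx": 0, "ty": 0, "tz": 0, "yaw": 0, "hand": 1}])

```text
t: 18.35
position: [0.6121, -0.1779, 0.0483]
orientation: [3.136, 0.176, 0.001]
contact_force: [-2.9, 0.7, 7.6]
width: 0.0504
```

```bash
python3 v.py 16 scene wrist
```

```text
t 18.35 pos [ 0.6121 -0.1779  0.0483] xang 6.43 z [ 0. -0. -1.] F [-2.9  0.7  7.6] w 0.0504 q [ 0.37  0.66 -0.26  1.7   0.22  0.8   0.12]
-0.002644084671172619 0.056660245518854256
```

View pics/scene16.png

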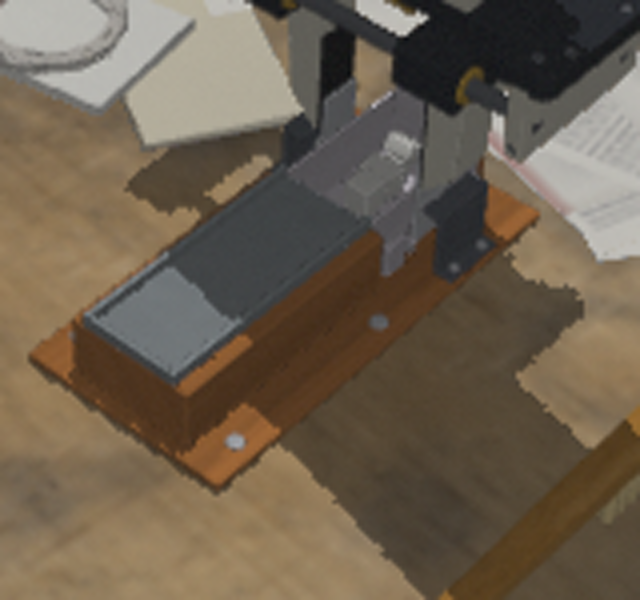

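View pics/wrist16.png

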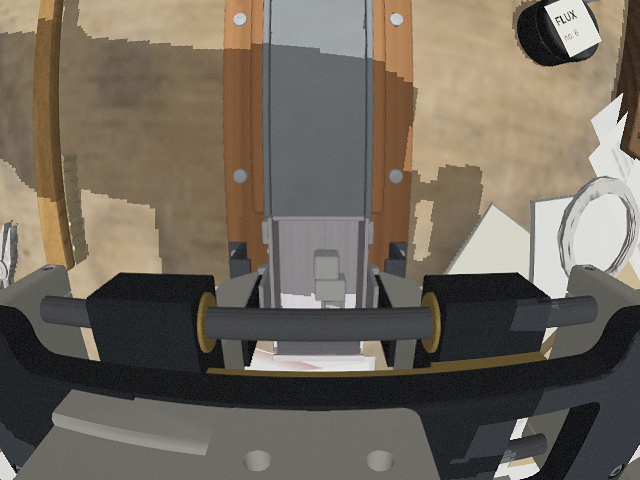

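Call:
servo_tool(targets=[{"tx": 0, "ty": 0, "tz": -4, "yaw": 0, "hand": 1}, {"tx": 0, "ty": 0, "tz": -6, "yaw": 0, "hand": 1}, {"tx": 0, "ty": 0, "tz": -8, "yaw": 0, "hand": 1}, {"tx": 0, "ty": 0, "tz": 0, "yaw": 0, "hand": 1}])

```text
t: 18.85
position: [0.6127, -0.1779, 0.067]
orientation: [3.136, 0.176, 0.003]
contact_force: [0.4, -0.4, -2.6]
width: 0.0504
```

```bash
python3 v.py 17 scene
```

```text
t 18.85 pos [ 0.6127 -0.1779  0.067 ] xang 6.43 z [ 0.002 -0.    -1.   ] F [ 0.4 -0.4 -2.6] w 0.0504 q [ 0.37  0.64 -0.26  1.69  0.21  0.83  0.13]
-0.0033273332470624105 0.05671608962702273
```

View pics/scene17.png

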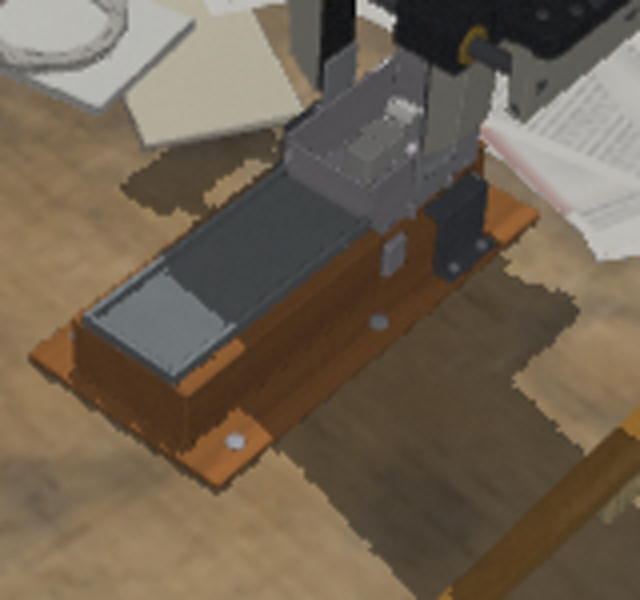

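Call:
servo_tool(targets=[{"tx": 0, "ty": 0, "tz": -8, "yaw": 0, "hand": 1}, {"tx": 0, "ty": 0, "tz": -12, "yaw": 0, "hand": 1}, {"tx": 0, "ty": 0, "tz": -15, "yaw": 0, "hand": 1}, {"tx": 0, "ty": 0, "tz": -18, "yaw": 0, "hand": 1}, {"tx": 0, "ty": 0, "tz": -18, "yaw": 0, "hand": 1}, {"tx": 0, "ty": 0, "tz": -18, "yaw": 0, "hand": 1}, {"tx": 0, "ty": 0, "tz": -15, "yaw": 0, "hand": 1}, {"tx": 0, "ty": 0, "tz": -10, "yaw": 0, "hand": 1}])

```text
t: 19.7
position: [0.6126, -0.1778, 0.182]
orientation: [3.136, 0.176, 0.003]
contact_force: [1.3, 0.9, -3.3]
width: 0.05
```

Call:
servo_tool(targets=[{"tx": 0, "ty": 0, "tz": -6, "yaw": 0, "hand": 1}, {"tx": 0, "ty": 0, "tz": -3, "yaw": 0, "hand": 1}, {"tx": 0, "ty": 0, "tz": 0, "yaw": 0, "hand": 1}, {"tx": 0, "ty": 0, "tz": 0, "yaw": 0, "hand": 1}, {"tx": 0, "ty": 0, "tz": 0, "yaw": 0, "hand": 1}, {"tx": 0, "ty": 0, "tz": 0, "yaw": 0, "hand": 1}])

```text
t: 20.3
position: [0.6117, -0.1777, 0.1882]
orientation: [-3.136, -0.176, 0.001]
contact_force: [-0.2, 0.3, -2.5]
width: 0.0504
```

```bash
sed -i 's/f\[170:320,270:430\] if c=="scene"/f[100:300,280:480] if c=="scene"/; s/fx=4,fy=4/fx=3,fy=3/' v.py; python3 v.py 18 scene wrist; python3 - <<'E'
from bench import arm;import cv2
cv2.imwrite("pics/scenef.png",arm.grab_frame("scene")[...,::-1])
cv2.imwrite("pics/topf.png",arm.grab_frame("top")[...,::-1])
E
```

```text
t 20.30 pos [ 0.6117 -0.1777  0.1882] xang 6.44 z [-0.001  0.    -1.   ] F [-0.2  0.3 -2.5] w 0.0504 q [ 0.39  0.51 -0.29  1.58  0.16  1.07  0.17]
-0.0023457496042854275 0.05643448627163953
```

View pics/scene18.png

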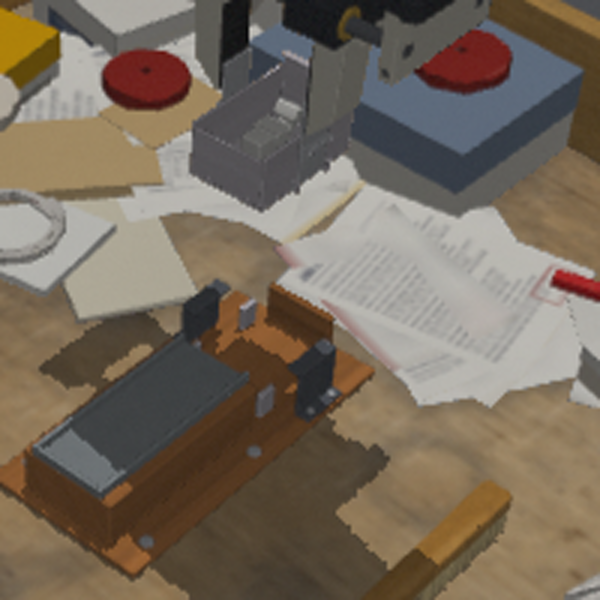

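View pics/wrist18.png

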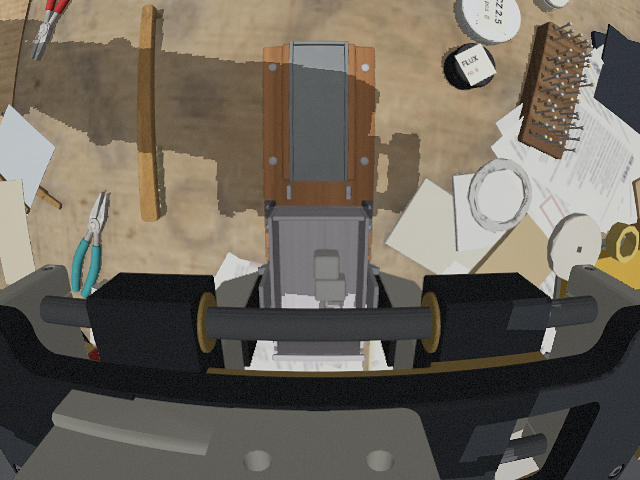

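View pics/scenef.png

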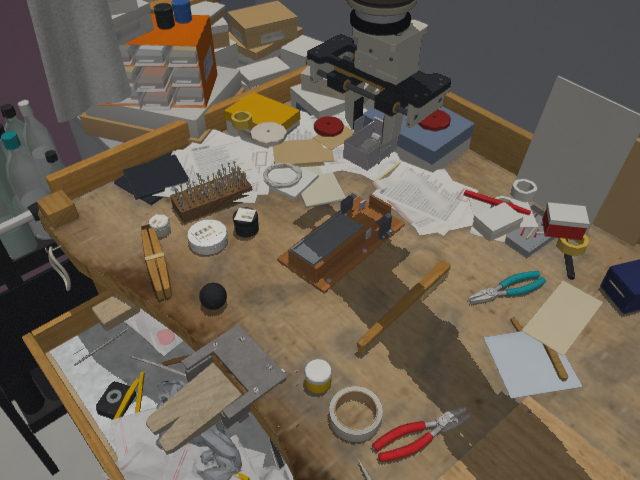

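View pics/topf.png

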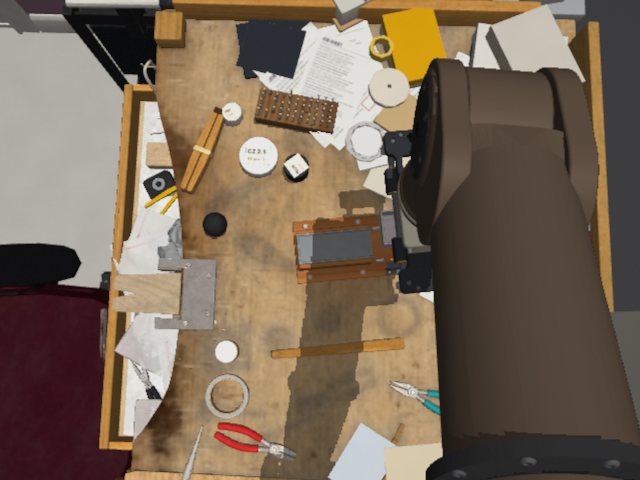

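```bash
python3 - <<'E'
from bench import arm
from h import *
s,M=st(arm);print(abs(s['joint_velocities']).max())
print(arm.sign_off())
E
```

```text
t 20.50 pos [ 0.6119 -0.1777  0.1886] xang 6.43 z [-0.  0. -1.] F [ 1.3  0.9 -2.8] w 0.0503 q [ 0.39  0.51 -0.29  1.58  0.16  1.07  0.17]
0.0017972602781412173
the job is handed in; nothing more can be done
None
```

The job is done and handed in at 20.5 s. I swept the three offcuts along the channel into the cassette with the brush, then laid the brush back where it had been, clear of the tray. I then squeezed both catches, lifted the cassette straight out and held it.

**Last checks:**
- **Offcuts:** the top picture after the sweep showed all three in the cassette and the channel empty. In the last pictures two were plain inside it; the third, at the far end, was partly hidden by the gripper. The upward load of 2.5–2.8 N fits the cassette plus its offcuts.
- **Cassette:** it was level and still, with its bottom about 145 mm above the bench, worked out from the 140 mm lift. The fingers were 50 mm apart on the squeezed tabs.
- **Rest of the bench:** in the last pictures the jars and the tin stood where they had been.

**Off or in disagreement:**
- **Brush:** when I set it down it touched the bench about 2 mm earlier than reckoned and was pressed with about 20 N for a moment before I let go.
- **Catch position:** the cameras put the catches 2–4 mm away from where the first fit of the tray placed them. I centred on the top and wrist views, and the side force stayed under 3 N while squeezing.

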